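# Set out a slide-staining station

## Task

Set out the slide-staining station round the wooden slide box and the tube rack, in this order: stand the tall gel bottle exactly midway between the slide box and the rack, then the dropper bottle behind it (side away from the robot), then the domed bottle in front of it (robot's side), and last put the dial timer upright on the middle of the slide box's lid. The three upright bottles must form a straight row that crosses the line from slide box to rack squarely at its middle, with a clear gap of about 2 cm between neighbours. Do not push the tape roll, the felt pen or the petri dish about.

Things in the scene. Friction and masses are not known exactly. Their poses are not given: they have to be found in the camera images.
- gel_bottle: the tallest bottle: loose, round, 43 mm in diameter and 109 mm tall, body 43 mm wide up to 84 mm high, above it a ribbed screw cap 34 mm wide; 0.12 kg or so. Origin at the centre of its underside, z up the bottle.
- dropper: small dropper bottle: loose, round, 27 mm in diameter and 60 mm tall, body 27 mm wide up to 42 mm high, above it a narrow pointed dropper tip 16 mm wide; about 0.04 kg. Origin at the centre of its underside, z up.
- domed_bottle: plain pale bottle with a dome-shaped top: loose, round, 32 mm in diameter and 58 mm tall, straight-sided up to about 38 mm high; about 0.04 kg. Origin at the centre of its underside, z up.
- timer: kitchen-style dial timer: loose, round white body 60 mm in diameter and 26 mm high, on it a dial 40 mm in diameter from 26 to 36 mm and a knob 26 mm in diameter from 36 to 44 mm (the dial does not turn); it can be lifted by the dial and knob or by the body; about 0.09 kg. Origin at the centre of its underside, z up.
- slide_box: closed wooden slide box, fixed to the table: 72 mm along its x, 100 mm along its y, lid top flat at 33 mm above the table. Origin at the centre of its underside. Its x points away from the robot (turned by up to 0.2 rad), its y towards or away from the tube rack. A microscope (0.42 m tall) and a centrifuge with its lid raised stand fixed to the right and robot-side of the work: keep the arm clear of them.
- tube_rack: low tube rack, a block 71 mm along its x, 103 mm along its y, 30 mm high with rows of small holes in its top, fixed to the table. Origin at the centre of its underside. It stands parallel to the slide box, to the left or to the right of it, end to end with 158 mm clear between them (260 mm from centre to centre along their common y line).
- tape: bystander: roll of paper tape lying flat, 66 mm in diameter, 19 mm high, loose. Origin at the centre of its underside.
- pen: bystander: felt pen lying on the table, 131 mm along its y, 11 mm thick, loose. Origin under its middle.
- dish: bystander: round flat petri dish, 90 mm in diameter, 16 mm high, loose. Origin at the centre of its underside.
Things that resemble listed ones, but are neither listed nor needed, are in the scene too. Of the things that look like the timer, the largest one is meant.

How it is judged:
By the outcome, as a careful person would: the job done as asked, in the order asked, and still so for the second after the job is handed in, with the robot touching nothing.
It also fails if it takes over 106 s, if anything falls off the work surface, if the arm or the gripper's body presses on something with over 40 N, if the wrist force passes 120 N, or if a joint passes its speed limit or range.

## Robot

A 7-joint arm with a two-finger parallel gripper is mounted at the origin on the work surface; the furniture and walls round the work are solid. World frame = base frame: x ahead of the robot, y to its left, z up, the work surface at z = 0. Lengths are in m, angles in degrees, forces in N, time in s.
With the tool pointing down it reaches from about 0.4 to 0.925 m from the base axis. Payload 5.6 kg.
Tool frame: the origin (TCP) lies on the centre line of the jaws, within the pads' length; the fingertips stand 22 mm ahead of it and the grasp point (between the pads) lies 3 mm ahead of it; z points along the fingers, x is the direction in which the jaws open and shut, and the axes are right-handed (so a half turn about z gives the same grasp; the last joint's range is limited). The gripper opens to 85 mm and grips with 20 to 120 N. Pads are 22 mm wide; open, the fingers measure 114 mm over their backs; the gripper's body (76 mm by 85 mm) begins 54 mm behind the grasp point. The pads swing forward as they close: fully open they stand 13 mm farther back than shut.
Start: joints at [67.781, 26.786, -0.665, 91.828, 0.344, 61.387, -3.226], TCP at [0.22, -0.612, 0.253] pointing down, gripper open.
Joint ranges: [-144.91, 144.91], [-17.63, 115.5], [-89.93, 88.59], [15.96, 139.68], [-74.01, 254.01], [8.47, 105.57], [-167.45, 167.45]. Speed limits (degrees/s): [147.25, 147.25, 180, 180, 180, 180, 180].

## Interface

Orientations are given as a 3x3 rotation matrix whose columns are the frame's x, y, z axes.
In Python, from station import arm gives the robot as it stands.
- The arm moves only by the tool move_arm, never from a script. Its argument "steps" is a list of rows, each a list of 7 numbers: the turn, a rotation vector about the tool's x, y, z in rad, then the shift along the tool's x, y, z in m, then the gripper's target within -1 to 1 (shut at 1, half-way at 0, fully open at -1). A call has 1 to 12 rows; each row shifts and turns the pose as measured when the row begins, along the tool's axes as they then stand; what a row does not reach is not made up. A row lasts 1/8 s, in which the tool goes at most 62.5 mm and 10.7 degrees, less where a joint would pass 70% of its speed; a pose out of reach is approached as far as the arm can. A call is refused whole if a number of a shift passes 0.0625 or a number of a turn 0.188, either way. A call with a gripper value outside its range is refused whole. The fingers move at their own pace and stop on an object; "grip_force" is the grip in N (left out, the last holds). Time passes only in rows, so rows that do not move let the fingers close. It gives the time, the measured TCP pose, the force and the opening at its end, in the units of the state.
- arm.state(): the state, without advancing time (a new reading comes with each control period).
- arm.grab_frame(name): name is "scene" or "top" or "wrist"; returns a dict with "frame" (384x512x3 uint8, red, green, blue), "intrinsics" (3x3 intrinsics, pixels), "camera_from_world" (4x4, takes a point from world to camera coordinates). Camera axes: x right, y up, looking along -z (the intrinsics and any distortion apply to the point x, -y, -z); pixel columns grow to the right and rows downward; lengths in m; the calibration is good to about 2 mm. The wrist camera is an equidistant fisheye: a pixel r from the principal point sees the ray r / f radians off the axis. A picture is of the moment at which its call begins. There is no depth.
- arm.hand_in(): hands the job in, once; it reports no verdict.
The state is a dict: "time": time; "joint_positions": joint angles; "joint_velocities": joint speeds; "tau": joint torques, N m; "ee_pos": TCP position; "tcp_rot": TCP orientation; "wrist_force": force on the tool from outside, world axes, zero at the start; "wrist_torque": the same for the moment, N m; "finger_gap": finger opening in m.
Only numpy, scipy, OpenCV 4.12 (cv2) and the standard library are available. Lean on these libraries where they do the work, as an engineer would, in place of code of your own. Each camera call takes 0.05 s, during which the arm holds its last target. There are 200 camera calls.

## Working session

There is one attempt and no reset: what is moved stays moved. The work goes in short steps, Python scripts to look and compute and a tool call to move; the robot and the scene stay as the last step left them, time stands still between calls to the robot, and variables do not carry over. Pictures are saved under pics/ and viewed, about 12 in all and at most 16, crops included, and the job is handed in when it is done.

Besides the shell and the picture viewer there is one more tool, called after ">>>" as name([rows], argument=value, ...), one row to a line, values as JSON. move_arm: Moves the arm, as the interface text tells. Its arguments: {"type":"object","properties":{"steps":{"type":"array","items":{"type":"array","items":{"type":"number"}}},"grip_force":{"type":"number"}},"required":["steps"]}

```bash
ls; mkdir -p pics; cat > h.py <<'E'
import numpy as np, cv2
from station import arm
def grab(n):
    d=arm.grab_frame(n); return d['frame'],np.array(d['intrinsics']),np.array(d['camera_from_world'])
def save(f,n): cv2.imwrite('pics/'+n,cv2.cvtColor(f,cv2.COLOR_RGB2BGR))
E
python3 - <<'E'
from h import *
np.set_printoptions(precision=4,suppress=True)
for n in ('scene','top','wrist'):
    f,K,T=grab(n); save(f,n+'0.png'); np.savez(n+'0.npz',f=f,K=K,T=T)
    print(n,K,T)
s=arm.state(); print(s)
E
```

```text
pics
scene [[380.5323   0.     255.3807]
 [  0.     380.5323 191.2639]
 [  0.       0.       1.    ]] [[-0.5257 -0.8504 -0.021   0.5078]
 [ 0.4039 -0.2713  0.8736 -0.1678]
 [-0.7486  0.4508  0.4861 -0.7941]
 [ 0.      0.      0.      1.    ]]
top [[420.3205   0.     257.0435]
 [  0.     420.3205 194.2617]
 [  0.       0.       1.    ]] [[ 0.0299 -0.9996 -0.0014  0.2889]
 [ 0.9981  0.0297  0.0533 -0.5347]
 [-0.0532 -0.003   0.9986 -0.8754]
 [ 0.      0.      0.      1.    ]]
wrist [[297.3186   0.     256.4229]
 [  0.     297.3186 192.748 ]
 [  0.       0.       1.    ]] [[ 0.3379 -0.9412 -0.0015 -0.6485]
 [ 0.8974  0.3226 -0.301   0.038 ]
 [ 0.2838  0.1003  0.9536 -0.3808]
 [ 0.      0.      0.      1.    ]]
{'time': 0.15, 'joint_positions': array([67.7803, 26.8243, -0.6643, 91.8659,  0.3448, 61.3876, -3.2262]), 'joint_velocities': array([ 0.0357, -0.113 ,  0.0638, -0.2049,  0.0046, -0.0541,  0.0445]), 'tau': array([  0.0005, -53.2791,   0.0215, -25.1555,   0.0115,   0.0055,
         0.    ]), 'ee_pos': array([ 0.2195, -0.6114,  0.2526]), 'tcp_rot': array([[ 0.3379, -0.9412, -0.0006],
       [-0.9412, -0.3379,  0.0012],
       [-0.0013,  0.0001, -1.    ]]), 'wrist_force': array([ 0.5352, -0.1823, -0.9893]), 'wrist_torque': array([-0.0245,  0.0387,  0.0038]), 'finger_gap': 0.08530189500195035}
```

View pics/top0.png

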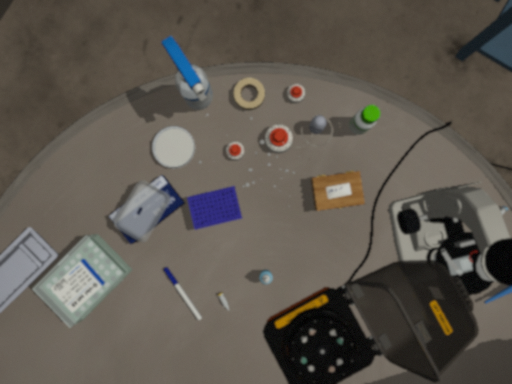

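View pics/scene0.png

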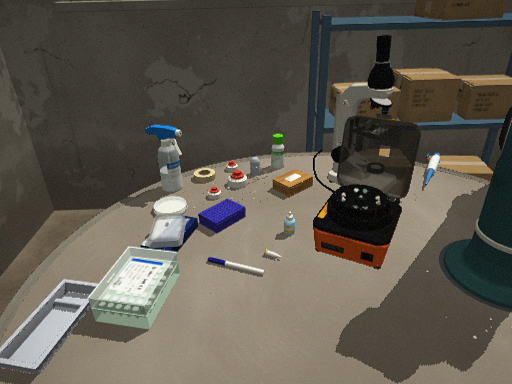

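Top view: the slide box is at about (338,190), the rack (214,207), the gel bottle (green cap) (369,115), the domed bottle (318,124) and the dropper (265,276). The timer candidates are (279,138), (296,92) and (235,150). The first is clearly the largest, so it is the one meant. I'll confirm this in a crop and triangulate.

```bash
cat >> h.py <<'E'
def ray(K,T,p,fish=False):
    x,y=(p[0]-K[0,2])/K[0,0],(p[1]-K[1,2])/K[1,1]
    if fish:
        r=np.hypot(x,y); v=np.array([x/r*np.sin(r),-y/r*np.sin(r),-np.cos(r)]) if r>0 else np.array([0,0,-1.])
    else: v=np.array([x,-y,-1.])
    R=T[:3,:3]; d=R.T@v; return -R.T@T[:3,3], d/np.linalg.norm(d)
def onz(K,T,p,z,fish=False):
    c,d=ray(K,T,p,fish); return c+d*(z-c[2])/d[2]
def tri(a,b):
    A=np.zeros((3,3));B=np.zeros(3)
    for c,d in (a,b):
        P=np.eye(3)-np.outer(d,d); A+=P;B+=P@c
    x=np.linalg.solve(A,B); return x,[np.linalg.norm((np.eye(3)-np.outer(d,d))@(x-c))*1000 for c,d in (a,b)]
def load(n): d=np.load(n); return d['f'],d['K'],d['T']
def blobs(m,amin=15):
    n,l,s,c=cv2.connectedComponentsWithStats(m.astype(np.uint8)); return [(c[i].round(1),s[i]) for i in range(1,n) if s[i][4]>=amin]
E
python3 - <<'E'
from h import *
np.set_printoptions(precision=4,suppress=True)
F={}
for n in ('top','scene'):
    f,K,T=load(n+'0.npz'); h=cv2.cvtColor(f,cv2.COLOR_RGB2HSV).astype(int)
    H,S,V=h[...,0],h[...,1],h[...,2]
    ms={'green':(H>45)&(H<75)&(S>150),'red':((H<6)|(H>174))&(S>150)&(V>90),'wood':(H>8)&(H<20)&(S>110)&(V>70),'rack':(H>112)&(H<130)&(S>110)&(V>60),'ltblue':(H>90)&(H<112)&(S>50)&(S<200)&(V>110)}
    for k,m in ms.items():
        print(n,k,[(tuple(c),tuple(s)) for c,s in blobs(m) if c[1]<300])
    for k,z in (('wood',.033),('rack',.030)):
        if n=='top':
            l=ms[k].copy(); n_,L,s,_=cv2.connectedComponentsWithStats(cv2.morphologyEx(l.astype(np.uint8),cv2.MORPH_CLOSE,np.ones((5,5))))
            reg=[i for i in range(1,n_) if s[i][4]>500]
            for i in reg:
                ys,xs=np.where(L==i); pts=np.array([onz(K,T,(x,y),z)[:2] for x,y in zip(xs,ys)],np.float32)
                print(k,cv2.minAreaRect(pts),s[i])
t,_,_=load('top0.npz');s,_,_=load('scene0.npz')
a=cv2.resize(t[70:230,200:400],(800,640))[:,:]
a=cv2.resize(t[75:215,200:400],None,fx=2.6,fy=2.6,interpolation=3)
b=cv2.resize(s[120:250,185:335],(520,230*2-224+0),interpolation=3)
c=cv2.resize(t[250:310,225:305],(280,210),interpolation=3)
o=np.zeros((600,800,3),np.uint8);o[:364,:520]=a;o[364:364+b.shape[0],:520]=b[:236];o[:210,520:]=c
save(o,'crop1.png')
E
```

```text
top green [((np.float64(370.4), np.float64(113.5)), (np.int32(362), np.int32(105), np.int32(18), np.int32(18), np.int32(242)))]
top red [((np.float64(295.8), np.float64(91.6)), (np.int32(291), np.int32(87), np.int32(10), np.int32(10), np.int32(77))), ((np.float64(278.2), np.float64(136.6)), (np.int32(270), np.int32(129), np.int32(17), np.int32(17), np.int32(206))), ((np.float64(234.6), np.float64(149.6)), (np.int32(230), np.int32(145), np.int32(10), np.int32(10), np.int32(80)))]
top wood [((np.float64(337.2), np.float64(190.5)), (np.int32(312), np.int32(171), np.int32(52), np.int32(40), np.int32(1262)))]
top rack [((np.float64(171.0), np.float64(201.3)), (np.int32(160), np.int32(184), np.int32(23), np.int32(37), np.int32(217))), ((np.float64(213.8), np.float64(207.4)), (np.int32(188), np.int32(187), np.int32(53), np.int32(42), np.int32(1559))), ((np.float64(130.1), np.float64(239.4)), (np.int32(126), np.int32(236), np.int32(9), np.int32(7), np.int32(23))), ((np.float64(170.1), np.float64(275.7)), (np.int32(164), np.int32(268), np.int32(13), np.int32(16), np.int32(73)))]
top ltblue [(
[... 3446 characters left out ...]
tblue [((np.float64(354.4), np.float64(19.9)), (np.int32(332), np.int32(17), np.int32(49), np.int32(7), np.int32(167))), ((np.float64(328.6), np.float64(119.6)), (np.int32(324), np.int32(109), np.int32(10), np.int32(19), np.int32(129))), ((np.float64(462.1), np.float64(121.0)), (np.int32(417), np.int32(113), np.int32(88), np.int32(12), np.int32(268))), ((np.float64(428.8), np.float64(175.2)), (np.int32(425), np.int32(169), np.int32(9), np.int32(15), np.int32(64))), ((np.float64(290.2), np.float64(222.6)), (np.int32(285), np.int32(219), np.int32(10), np.int32(13), np.int32(54))), ((np.float64(147.6), np.float64(262.1)), (np.int32(131), np.int32(258), np.int32(32), np.int32(8), np.int32(50)))]
```

View pics/crop1.png

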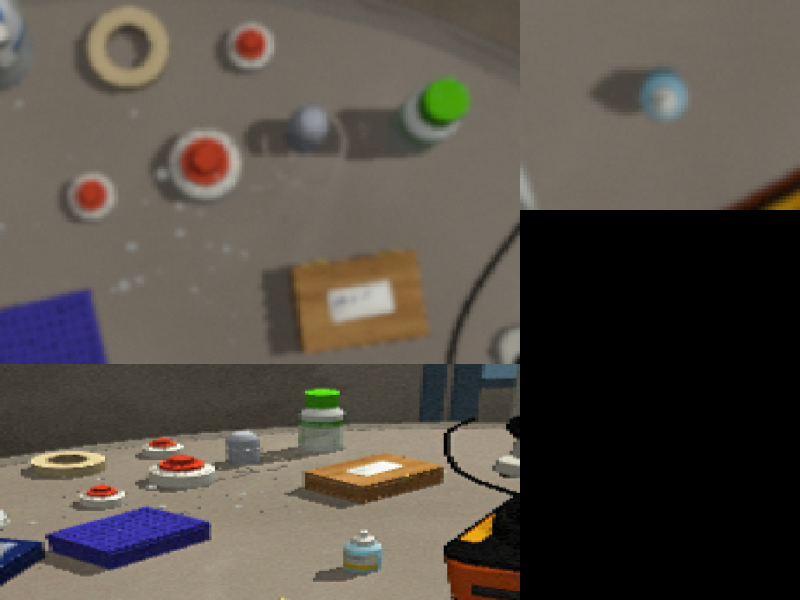

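Crop: the timer is confirmed as the widest red-and-white dial, at top (279,138). The two others have about half its diameter. Gel, domed and dropper are unambiguous. Next I triangulate all targets and the obstacle heights.

```bash
python3 - <<'E'
from h import *
np.set_printoptions(precision=4,suppress=True)
ft,Kt,Tt=load('top0.npz');fs,Ks,Ts=load('scene0.npz')
def show(n,a,b):
    x,e=tri(ray(Kt,Tt,a),ray(Ks,Ts,b)); print(n,x,np.round(e,1))
show('gelcap',(370.4,113.5),(277.5,138.0))
show('timer knob',(278.2,136.6),(236.7,173.5))
show('small1',(295.8,91.6),(231.2,163.2)); show('small2',(234.6,149.6),(213.9,189.6))
show('dome',(319,123),(255.3,163.5))
show('dropper',(265.5,275.5),(290,219))
show('box',(338,190.5),(293.2,180)); show('label',(338.7,190.4),(293,177.5))
show('rack',(213.8,207.4),(222,212.5))
show('scope top',(498,262),(384,40)); show('lid cor',(432,262),(418,128))
show('lidcor2',(478,335),(345,118))
for n,p,z in (('gelbody',(367,117),.05),('dome',(318.5,124.5),.03),('dropper',(265,276.5),.03),('timer',(279.2,138),.02),('tape',(249,94),.01),('dish',(173,147),.01),('pen1',(166,268),.005),('pen2',(200,318),.005),('scope left',(390,190),.05),('scope far',(440,188),.1),('cable',(375,190),0),('spray',(198,88),.1),('cf left',(264,325),.08),('cf far',(345,290),.08)):
    print(n,onz(Kt,Tt,p,z))
for n in ('wrist0.npz',):
    _,K,T=load(n); print('wcam',-T[:3,:3].T@T[:3,3], -T[2,:3])
E
```

```text
gelcap [0.6841 0.0893 0.0985] [0.6 0.6]
timer knob [0.6457 0.2637 0.0363] [0.7 0.7]
small1 [0.746  0.2285 0.0226] [0.5 0.5]
small2 [0.6182 0.3544 0.0217] [0.6 0.6]
dome [0.6769 0.1791 0.0351] [0.9 0.9]
dropper [0.3575 0.2802 0.0369] [2.7 2.7]
box [0.5376 0.1342 0.023 ] [1.3 1.3]
label [0.5376 0.1347 0.0316] [0.8 0.8]
rack [0.4945 0.3931 0.0232] [1.4 1.4]
scope top [ 0.4169 -0.0051  0.4012] [24. 24.]
lid cor [ 0.3608 -0.0473  0.1824] [66.7 66.7]
lidcor2 [0.3582 0.0427 0.2785] [69. 69.]
gelbody [0.6893 0.0839 0.05  ]
dome [0.6754 0.1802 0.03  ]
dropper [0.3561 0.2833 0.03  ]
timer [0.6463 0.2614 0.02  ]
tape [0.7419 0.3285 0.01  ]
dish [0.622  0.4876 0.01  ]
pen1 [0.3641 0.493  0.005 ]
pen2 [0.2618 0.4171 0.005 ]
scope left [0.5407 0.0348 0.05  ]
scope far [ 0.5437 -0.0451  0.1   ]
cable [0.5434 0.0513 0.    ]
spray [0.7242 0.4251 0.1   ]
cf left [0.2703 0.2836 0.08  ]
cf far [0.3418 0.1287 0.08  ]
wcam [ 0.2931 -0.5844  0.3736] [-0.2838 -0.1003 -0.9536]
```

Box and rack are consistent: 259 mm centre to centre, yaw about 9.7°, heights close to the text. I rise well above the microscope and cross over.

>>> move_arm([
  [0, 0, 0.09, 0, 0, -0.06, -1],
  [0, 0, 0.09, 0, 0, -0.06, -1],
  [0, 0, 0, 0, 0, -0.06, -1],
  [0, 0, 0, 0, 0, -0.06, -1],
  [0, 0, 0, 0, 0, -0.06, -1],
  [0, 0, 0, -0.05, -0.036, 0, -1],
  [0, 0, 0, -0.05, -0.036, 0, -1],
  [0, 0, 0, -0.05, -0.036, 0, -1],
  [0, 0, 0, -0.05, -0.036, 0, -1],
  [0, 0, 0, -0.05, -0.036, 0, -1],
])

```text
time: 1.4
ee_pos: [0.3589, -0.3354, 0.5588]
tcp_rot: [[0.149, -0.989, -0.003], [-0.989, -0.149, 0.006], [-0.007, 0.003, -1.0]]
wrist_force: [0.6, -0.1, -1.0]
finger_gap: 0.0854
```

>>> move_arm([
  [0, 0, -0.02, -0.05, -0.035, 0, -1],
  [0, 0, 0, -0.05, -0.035, 0, -1],
  [0, 0, 0, -0.05, -0.035, 0, -1],
  [0, 0, 0, -0.05, -0.035, 0, -1],
  [0, 0, 0, -0.05, -0.035, 0, -1],
  [0, 0, 0, -0.05, -0.035, 0, -1],
  [0, 0, 0, -0.05, -0.035, 0, -1],
  [0, 0, 0, -0.05, -0.035, 0, -1],
  [0, 0, 0, -0.05, -0.035, 0, -1],
  [0, 0, 0, 0, 0, 0.06, -1],
  [0, 0, 0, 0, 0, 0.06, -1],
  [0, 0, 0, 0, 0, 0.06, -1],
])

```text
time: 2.9
ee_pos: [0.5991, 0.1842, 0.3783]
tcp_rot: [[0.176, -0.984, 0.005], [-0.984, -0.176, 0.011], [-0.01, -0.007, -1.0]]
wrist_force: [1.0, -0.7, -0.6]
finger_gap: 0.0854
```

```bash
python3 - <<'E'
from h import *
f,K,T=grab('wrist'); save(cv2.resize(f,(800,600),interpolation=3),'w1.png'); np.savez('w1.npz',f=f,K=K,T=T)
s=arm.state(); print(s['ee_pos'],s['tcp_rot'],s['joint_positions'])
E
```

```text
[0.59540417 0.18209012 0.36852095] [[ 0.17654511 -0.9842412  -0.01005425]
 [-0.98426145 -0.17661152  0.00614563]
 [-0.00782448  0.00881103 -0.99993057]] [   5.4577897    23.5003155   -34.81435313   85.83302314   13.01914856
   75.25384463 -110.34622202]
```

View pics/w1.png

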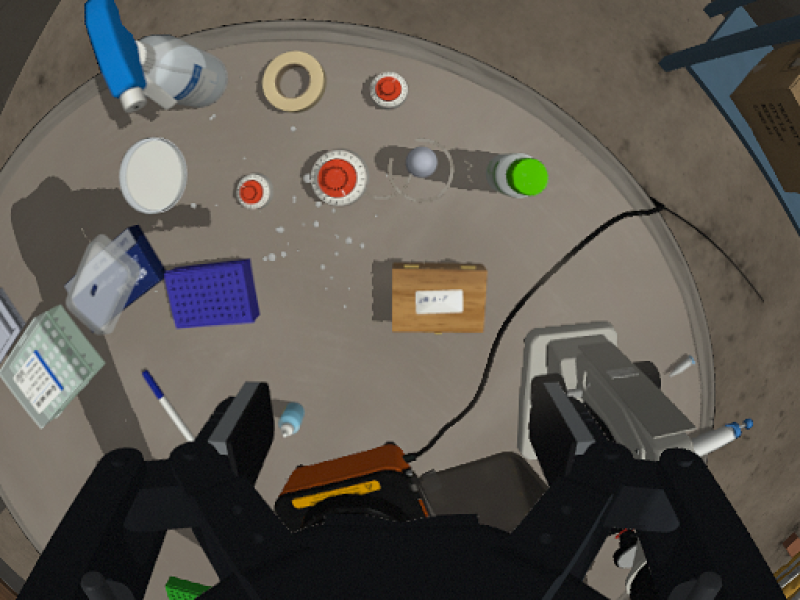

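Wrist view (800×600): gel cap (527,176), dome (422,161), timer (338,177), dropper (291,415), box (439,298), rack (211,293). The view is clear, so I refine positions from it.

```bash
cat >> h.py <<'E'
def rect(m,K,T,z,fish):
    m=cv2.morphologyEx(m.astype(np.uint8),cv2.MORPH_CLOSE,np.ones((7,7))); c=max(cv2.findContours(m,0,2)[0],key=cv2.contourArea)
    p=np.array([onz(K,T,q[0],z,fish)[:2] for q in c],np.float32); return cv2.minAreaRect(p)
E
python3 - <<'E'
from h import *
np.set_printoptions(precision=4,suppress=True)
f,K,T=load('w1.npz');h=cv2.cvtColor(f,cv2.COLOR_RGB2HSV).astype(int);H,S,V=h[...,0],h[...,1],h[...,2]
ft,Kt,Tt=load('top0.npz')
g=(H>45)&(H<75)&(S>150);g[350:]=0
r=((H<6)|(H>174))&(S>150)&(V>90)
yy,xx=np.mgrid[:384,:512]
w=(H>8)&(H<22)&(S>90)&(V>60)&(yy<225)&(yy>160)&(xx>245)&(xx<315)
lab=(yy<225)&(yy>160)&(xx>255)&(xx<305)&(S<60)&(V>150)
k=(H>112)&(H<130)&(S>90)&(V>50)&(xx>103)&(xx<170)&(yy>160)&(yy<215)
for z in (.033,): print('box',rect(w|lab,K,T,z,True))
for z in (.030,): print('rack',rect(k,K,T,z,True))
for n,m in (('g',g),('r',r)):
    for c,s in blobs(m,40): print(n,c,s,onz(K,T,c,.109 if n=='g' else .04,True))
gc=[c for c,s in blobs(g,40)][0]
print('gel tri',tri(ray(Kt,Tt,(370.4,113.5)),ray(K,T,gc,True)))
rc=[c for c,s in blobs(r,40) if s[4]>400]
print('timer tri',[tri(ray(Kt,Tt,(278.2,136.6)),ray(K,T,c,True)) for c in rc])
# timer, dome outline
wt=(S<70)&(V>150)&(xx>190)&(xx<240)&(yy>90)&(yy<135)|(r&(xx>190)&(xx<240))
c=max(cv2.findContours(wt.astype(np.uint8),0,2)[0],key=cv2.contourArea); print('timer',cv2.minEnclosingCircle(c),onz(K,T,cv2.minEnclosingCircle(c)[0],.024,True))
dm=(H>110)&(H<140)&(S>20)&(V>90)&(xx>250)&(xx<290)&(yy>85)&(yy<125)
for c,s in blobs(dm,20): print('dome',c,s,onz(K,T,c,.045,True), tri(ray(Kt,Tt,(319,123.5)),ray(K,T,c,True)))
db=(H>90)&(H<112)&(S>50)&(xx>170)&(xx<200)&(yy>250)&(yy<285)
for c,s in blobs(db,20): print('drop',c,s,onz(K,T,c,.03,True))
E
```

```text
box ((0.5430561900138855, 0.13776297867298126), (0.07718654721975327, 0.09821924567222595), 9.840835571289062)
rack ((0.501311719417572, 0.38946089148521423), (0.0723651796579361, 0.11149241775274277), 15.577701568603516)
g [337.1 112.7] [324 101  27  24 498] [0.6848 0.0944 0.109 ]
r [247.9  56.2] [241  49  16  16 132] [0.7457 0.2279 0.04  ]
r [215.4 113.2] [204 102  24  24 323] [0.6501 0.2619 0.04  ]
r [160.6 122.4] [154 115  14  15 120] [0.6233 0.3481 0.04  ]
gel tri (array([0.6851, 0.0899, 0.0954]), [np.float64(0.8728011757823646), np.float64(0.8728011757823625)])
timer tri []
timer ((216.5, 113.45454406738281), 17.717636108398438) [0.649  0.2623 0.024 ]
drop [187.1 265.6] [179 258  16  19 181] [0.3684 0.2792 0.03  ]
```

>>> move_arm([
  [0, 0, 0, 0.027, -0.018, 0.037, -1],
  [0, 0, 0, 0.027, -0.018, 0.037, -1],
  [0, 0, 0, 0.027, -0.018, 0.037, -1],
  [0, 0, 0, 0.027, -0.018, 0.037, -1],
  [0, 0, 0, 0, 0, 0, -1],
])

```text
time: 3.58
ee_pos: [0.6873, 0.086, 0.2171]
tcp_rot: [[0.176, -0.984, -0.011], [-0.984, -0.176, 0.005], [-0.007, 0.01, -1.0]]
wrist_force: [-0.1, 0.2, -0.1]
finger_gap: 0.0855
```

```bash
cat > near.py <<'E'
from h import *
import sys
np.set_printoptions(precision=4,suppress=True)
f,K,T=grab('wrist'); n=sys.argv[1]; save(f,n+'.png'); np.savez(n+'.npz',f=f,K=K,T=T)
s=arm.state(); p,R=s['ee_pos'],s['tcp_rot']; print(s['time'],p,R.tolist(),s['joint_positions'],s['finger_gap'],s['wrist_force'])
h=cv2.cvtColor(f,cv2.COLOR_RGB2HSV).astype(int);H,S,V=h[...,0],h[...,1],h[...,2]
m={'green':(H>45)&(H<75)&(S>150),'red':((H<6)|(H>174))&(S>150)&(V>90),'ltblue':(H>90)&(H<112)&(S>50)&(V>90),'lav':(H>110)&(H<140)&(S>15)&(S<90)&(V>80)}[sys.argv[2]]
z=float(sys.argv[3])
for c,st in blobs(m,int(sys.argv[4]) if len(sys.argv)>4 else 60):
    q=onz(K,T,c,z,True); print(c,st,'world',q,'tool',R.T@(q-p))
E
python3 near.py w2 green .109
```

```text
3.625 [0.6875 0.0885 0.2196] [[0.17849067732909984, -0.9839079915190286, -0.008132793590793143], [-0.9839088403357813, -0.17854608775724254, 0.006684942459067021], [-0.008029446786494109, 0.006808727603182653, -0.9999445830708463]] [   9.7569   36.8016  -29.9678   84.9354   18.9328   63.768  -103.4712] 0.08536929382031844 [0.1467 0.3259 0.3338]
[251.7 196.9] [ 232  174   40   44 1298] world [0.6875 0.0915 0.109 ] tool [-0.002  -0.0013  0.1106]
```

>>> move_arm([
  [0, 0, 0, -0.002, -0.001, 0.05, -1],
  [0, 0, 0, 0, 0, 0.05, -1],
  [0, 0, 0, 0, 0, 0.04, -1],
  [0, 0, 0, 0, 0, 0.016, -1],
  [0, 0, 0, 0, 0, 0, 1],
  [0, 0, 0, 0, 0, 0, 1],
  [0, 0, 0, 0, 0, 0, 1],
  [0, 0, 0, 0, 0, 0, 1],
  [0, 0, 0, 0, 0, 0, 1],
], grip_force=35)

```text
time: 4.75
ee_pos: [0.6964, 0.1017, 0.0804]
tcp_rot: [[0.184, -0.983, 0.018], [-0.983, -0.183, 0.015], [-0.011, -0.021, -1.0]]
wrist_force: [-0.6, -0.7, -1.1]
finger_gap: 0.0425
```

```bash
python3 - <<'E'
from h import *
np.set_printoptions(precision=4,suppress=True)
for i in range(3):
    f,K,T=grab('wrist'); s=arm.state(); print(s['time'],s['ee_pos'],s['tcp_rot'][:,2],s['joint_positions'],s['finger_gap'],s['wrist_force'])
save(f,'w3.png')
E
```

```text
4.8 [0.6964 0.1017 0.0804] [ 0.0182  0.0146 -0.9997] [   6.7876   45.687   -26.5787   89.0517   23.987    49.7627 -107.5379] 0.04275561601219311 [-0.5423 -0.0573 -1.0969]
4.85 [0.6963 0.1017 0.0802] [ 0.0179  0.0145 -0.9997] [   6.7849   45.7018  -26.5743   89.0568   23.9867   49.7601 -107.5382] 0.042824536549756764 [ 0.129   0.3074 -0.6857]
4.9 [0.6962 0.1016 0.08  ] [ 0.0176  0.0145 -0.9997] [   6.783    45.7148  -26.571    89.0653   23.9892   49.7605 -107.539 ] 0.042406199879091354 [ 0.5444  0.0726 -1.5474]
```

View pics/w3.png

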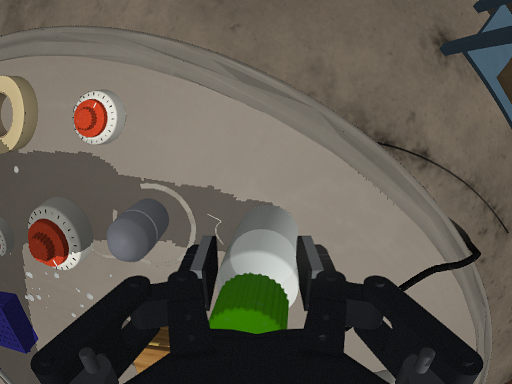

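```bash
python3 - <<'E'
from h import *
np.set_printoptions(precision=4,suppress=True)
f,K,T=grab('wrist'); s=arm.state();p,R=s['ee_pos'],s['tcp_rot'];print(p,R,s['tau'])
h=cv2.cvtColor(f,cv2.COLOR_RGB2HSV).astype(int);g=(h[...,0]>45)&(h[...,0]<75)&(h[...,1]>150)
for c,st in blobs(g,60): print(c,st)
for n,q,z in (('far bottom',(270,206),0),('capfar',(254,275),.109),('leftbot',(246,215),0),('rightbot',(294,218),0)):
    w=onz(K,T,q,z,True); print(n,w,R.T@(w-p))
# expected projection of points on tool axis
for d in (-.03,0,.03,.06,.08):
    w=p+R@np.array([0,0,d]); v=T[:3,:3]@w+T[:3,3]; th=np.arctan2(np.hypot(v[0],v[1]),-v[2]); a=np.array([v[0],-v[1]])/np.hypot(v[0],v[1]); print(d,K[:2,2]+a*th*K[0,0])
E
```

```text
[0.6961 0.1016 0.0798] [[ 0.1837 -0.9828  0.0174]
 [-0.9829 -0.1835  0.0144]
 [-0.011  -0.0198 -0.9997]] [ -0.0026 -63.8959  -9.1772 -20.8133  -0.0042  -0.0754   0.0012]
[250.2 305.4] [ 208  274   80   60 3726]
far bottom [0.7039 0.0949 0.    ] [ 0.0089 -0.0048  0.0799]
capfar [0.7124 0.1061 0.109 ] [-0.0018 -0.0174 -0.0288]
leftbot [0.6939 0.1107 0.    ] [-0.0085  0.0022  0.0799]
rightbot [0.6981 0.0757 0.    ] [0.0267 0.0044 0.0795]
-0.03 [258.6604 312.6804]
0 [258.2592 272.3384]
0.03 [257.9688 243.9024]
0.06 [257.7526 223.1295]
0.08 [257.6377 212.2134]
```

The bottle is gripped but leaning. The arm drifted about 14 mm while the jaws closed, and the base is still where it stood. I move the tool back so the bottle stands upright, then check.

>>> move_arm([
  [0, 0, 0, 0.004, 0.007, 0, 1],
  [0, 0, 0, 0.004, 0.006, 0, 1],
])

```text
time: 5.2
ee_pos: [0.684, 0.0912, 0.079]
tcp_rot: [[0.184, -0.983, 0.017], [-0.983, -0.184, 0.015], [-0.011, -0.019, -1.0]]
wrist_force: [-0.4, 0.5, -1.1]
finger_gap: 0.0424
```

>>> move_arm([
  [0, 0, 0, 0, 0, 0, 1],
])

```text
time: 5.32
ee_pos: [0.6835, 0.0902, 0.0789]
tcp_rot: [[0.183, -0.983, 0.016], [-0.983, -0.183, 0.014], [-0.011, -0.018, -1.0]]
wrist_force: [-0.4, 0.8, -1.0]
finger_gap: 0.0424
```

>>> move_arm([
  [0, 0, 0, 0, 0, 0, 1],
])

```text
time: 5.45
ee_pos: [0.6835, 0.09, 0.079]
tcp_rot: [[0.183, -0.983, 0.016], [-0.983, -0.183, 0.014], [-0.011, -0.019, -1.0]]
wrist_force: [-0.1, 0.5, -0.9]
finger_gap: 0.0424
```

>>> move_arm([
  [0, 0, 0, 0, 0, 0, -0.4],
  [-0.019, 0.011, 0.015, 0, 0, 0, -0.4],
  [0, 0, 0, 0, 0, 0.008, -0.4],
  [0, 0, 0, 0, 0, 0.008, -0.4],
  [0, 0, 0, 0, 0, 0, -0.4],
])

```text
time: 6.08
ee_pos: [0.6855, 0.0905, 0.064]
tcp_rot: [[0.168, -0.986, 0.002], [-0.986, -0.168, -0.001], [0.002, -0.002, -1.0]]
wrist_force: [-0.8, -0.4, 0.3]
finger_gap: 0.0597
```

```bash
python3 near.py w4 green .109
```

```text
6.125 [0.6857 0.0905 0.0644] [[0.16764290046478772, -0.9858436724963606, 0.0028480383848875916], [-0.9858462008334671, -0.16764711254926987, -0.0013091814662890026], [0.0017681136763464396, -0.0025882528433258346, -0.9999950873485561]] [   6.7686   46.1408  -25.5719   90.454    24.5396   48.9049 -108.5809] 0.0598841102373912 [ 0.6931 -0.9463  0.16  ]
[270.6 314. ] [ 232  292   80   44 2491] world [0.6981 0.0888 0.109 ] tool [ 0.0038 -0.012  -0.0446]
```

View pics/w4.png

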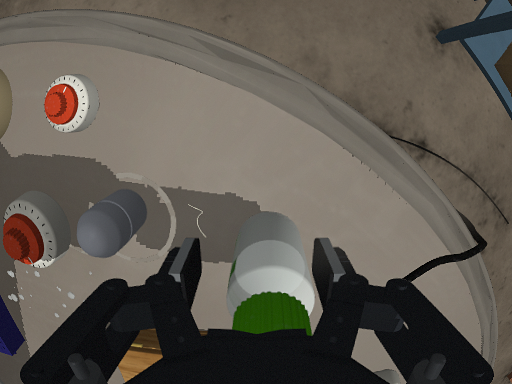

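The bottle is upright again, offset +4 mm in tool x. I centre and grip.

>>> move_arm([
  [0, 0, 0, 0.004, 0, 0, -0.4],
  [0, 0, 0, 0, 0, 0, 1],
  [0, 0, 0, 0, 0, 0, 1],
  [0, 0, 0, 0, 0, 0, 1],
  [0, 0, 0, 0, 0, 0, 1],
], grip_force=35)

```text
time: 6.75
ee_pos: [0.6862, 0.0861, 0.0642]
tcp_rot: [[0.168, -0.986, 0.002], [-0.986, -0.168, -0.001], [0.002, -0.002, -1.0]]
wrist_force: [-0.2, -1.0, -0.0]
finger_gap: 0.0412
```

```bash
python3 - <<'E'
from h import *
np.set_printoptions(precision=4,suppress=True)
f,K,T=grab('wrist'); s=arm.state();p,R=s['ee_pos'],s['tcp_rot'];print(p,R,s['finger_gap'])
np.savez('w5.npz',f=f,K=K,T=T)
g=cv2.cvtColor(f,cv2.COLOR_RGB2GRAY)
col=g[190:260,256:268].mean(1).round(0); print(col)
h=cv2.cvtColor(f,cv2.COLOR_RGB2HSV).astype(int);m=(h[...,0]>45)&(h[...,0]<75)&(h[...,1]>150)
for c,st in blobs(m,60): print(c,st, R.T@(onz(K,T,(c[0],st[1]),.109,True)-p))
i=190+int(np.argmax(np.diff(col)));print(i,R.T@(onz(K,T,(262,i),0,True)-p))
E
```

```text
[0.6862 0.0861 0.0642] [[ 0.1675 -0.9859  0.0024]
 [-0.9859 -0.1675 -0.0013]
 [ 0.0017 -0.0021 -1.    ]] 0.04102391754970261
[139. 139. 139. 139. 138. 138. 138. 138. 138. 138. 137. 137. 137. 137.
 136. 137. 137. 137. 137. 138. 139. 121. 104.  96.  93.  92.  92.  93.
  93.  93.  95.  95.  95.  95.  96.  96.  96.  97.  96.  98.  98.  98.
  99.  99.  99.  99. 100. 100. 100. 102. 124. 133. 132. 133. 134. 134.
 134. 134. 134. 134. 134. 135. 135. 136. 135. 136. 136. 135. 136. 137.]
[256.1 313.5] [ 218  291   78   43 2483] [-0.0011 -0.0218 -0.0447]
239 [0.0029 0.0139 0.0642]
```

>>> move_arm([
  [0, 0, 0, 0, 0, -0.02, 1],
  [0, 0, 0, 0, 0, -0.05, 1],
  [0, 0, 0, 0, 0, -0.05, 1],
  [0, 0, 0, 0, 0, -0.03, 1],
  [0, 0, 0, -0.04, 0.028, 0, 1],
  [0, 0, 0, -0.04, 0.028, 0, 1],
  [0, 0, 0, -0.04, 0.028, 0, 1],
  [0, 0, 0, -0.04, 0.028, 0, 1],
  [0, 0, 0, -0.04, 0.026, 0, 1],
  [0, 0, 0, 0, 0, 0, 1],
  [0, 0, 0, 0, 0, 0, 1],
])

```text
time: 8.18
ee_pos: [0.5124, 0.2673, 0.2314]
tcp_rot: [[0.169, -0.986, 0.016], [-0.986, -0.169, 0.002], [0.0, -0.016, -1.0]]
wrist_force: [-0.6, -0.3, -0.4]
finger_gap: 0.0413
```

```bash
cat > mid.py <<'E'
from h import *
import sys
np.set_printoptions(precision=4,suppress=True)
grab('wrist'); f,K,T=grab('wrist'); s=arm.state();p,R=s['ee_pos'],s['tcp_rot'];print(s['time'],p,R.tolist(),s['finger_gap'],s['joint_positions'])
n=sys.argv[1]; save(f,n+'.png'); np.savez(n+'.npz',f=f,K=K,T=T)
E
python3 mid.py w6
```

```text
8.275 [0.5125 0.2673 0.231 ] [[0.1681137905550739, -0.9856475835386876, 0.015381628312722894], [-0.9857674970253671, -0.1680863125374718, 0.0030713752454456433], [-0.0004418524049065639, -0.015679049776736377, -0.9998769785151326]] 0.041314385714750795 [  -4.1495   25.3106  -34.5069  102.2711   17.2748   56.8167 -125.7838]
```

View pics/w6.png

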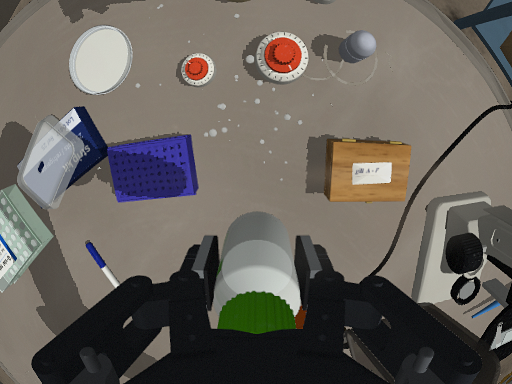

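Wrist view: gel bottle held upright at (258,260), box lid (370,171), rack (153,168). I measure both tops by brightness-split masks and check their sizes.

```bash
cat > bm.py <<'E'
from h import *
import sys
np.set_printoptions(precision=4,suppress=True)
n=sys.argv[1]; fish=n[0]=='w'
f,K,T=load(n+'.npz'); h=cv2.cvtColor(f,cv2.COLOR_RGB2HSV).astype(int);H,S,V=h[...,0],h[...,1],h[...,2]
bx=eval(sys.argv[2]); rx=eval(sys.argv[3])
def box(m,r): o=np.zeros_like(m);o[r[1]:r[3],r[0]:r[2]]=m[r[1]:r[3],r[0]:r[2]];return o
for v in (90,110,130,150):
    w=box((H>5)&(H<24)&(S>80)&(V>v)|(S<60)&(V>170),bx); 
    if w.sum()>500: print('box',v,rect(w,K,T,.033,fish))
for v in (60,90,110,130):
    w=box((H>108)&(H<132)&(S>90)&(V>v),rx)
    if w.sum()>500: print('rack',v,rect(w,K,T,.030,fish))
E
python3 bm.py w6 '(322,130,418,210)' '(104,128,205,208)'; python3 bm.py top0 '(308,165,370,215)' '(184,182,246,232)'
python3 - <<'E'
from h import *
f,K,T=load('w6.npz')
a=cv2.resize(f[125:212,100:210],None,fx=3.6,fy=3.6,interpolation=2); b=cv2.resize(f[125:212,318:418],None,fx=3.6,fy=3.6,interpolation=2)
save(np.hstack([a,b]),'crop2.png'); print(a.shape,b.shape)
E
```

```text
box 90 ((0.5405877828598022, 0.14119943976402283), (0.07482607662677765, 0.10697866976261139), 9.343286514282227)
box 110 ((0.5410538911819458, 0.13766682147979736), (0.0746397003531456, 0.09967119246721268), 9.709744453430176)
box 130 ((0.5407713651657104, 0.13738343119621277), (0.07394558191299438, 0.09940463304519653), 9.309730529785156)
box 150 ((0.5406527519226074, 0.13737934827804565), (0.07371630519628525, 0.0988839864730835), 9.365074157714844)
rack 60 ((0.4987076222896576, 0.39148852229118347), (0.06979987770318985, 0.1074385717511177), 15.337179183959961)
rack 90 ((0.4987076222896576, 0.39148852229118347), (0.06979987770318985, 0.1074385717511177), 15.337179183959961)
rack 110 ((0.49812382459640503, 0.3929520845413208), (0.06944712996482849, 0.1018919125199318), 15.383039474487305)
rack 130 ((0.49802497029304504, 0.39292478561401367), (0.06921743601560593, 0.10191760212182999), 15.360464096069336)
box 90 ((0.5384222269058228, 0.1371847689151764), (0.07497377693653107, 0.1021762266755104), 9.5805025100708)
box 110 ((0.5385499000549316, 0.1364285796880722), (0.07497377693653107, 0.10064247995615005), 9.5805025100708)
box 130 ((0.5392396450042725, 0.13600555062294006), (0.06894641369581223, 0.09788544476032257), 8.877126693725586)
rack 60 ((0.49530544877052307, 0.3936769664287567), (0.06896352022886276, 0.10146395862102509), 15.267245292663574)
rack 90 ((0.49530544877052307, 0.3936769664287567), (0.06896352022886276, 0.10146395862102509), 15.267245292663574)
rack 110 ((0.495311439037323, 0.3928757607936859), (0.0685531422495842, 0.09991493076086044), 15.267243385314941)
(313, 396, 3) (313, 360, 3)
```

View pics/crop2.png

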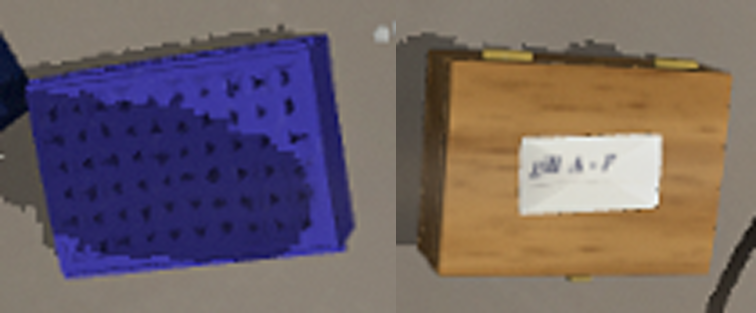

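>>> move_arm([
  [-0.0157, 0, 0, 0.0035, -0.001, 0.02, 1],
  [0, 0, 0, 0, 0, 0.04, 1],
  [0, 0, 0, 0, 0, 0.04, 1],
  [0, 0, 0, 0, 0, 0.03, 1],
  [0, 0, 0, 0, 0, 0.01, 1],
  [0, 0, 0, 0, 0, 0, 1],
])

```text
time: 9.02
ee_pos: [0.5178, 0.2561, 0.0807]
tcp_rot: [[0.157, -0.988, -0.006], [-0.988, -0.157, -0.004], [0.003, 0.007, -1.0]]
wrist_force: [-0.1, -0.1, -1.0]
finger_gap: 0.041
```

>>> move_arm([
  [0, 0, 0, 0, 0, 0, 1],
])

```text
time: 9.15
ee_pos: [0.5185, 0.2562, 0.0813]
tcp_rot: [[0.156, -0.988, -0.005], [-0.988, -0.156, -0.004], [0.003, 0.006, -1.0]]
wrist_force: [0.1, 1.2, -1.2]
finger_gap: 0.0408
```

>>> move_arm([
  [0.006, -0.003, -0.009, -0.008, 0.003, 0, 1],
  [0, 0, 0, 0, 0, 0.006, 1],
  [0, 0, 0, 0, 0, 0.006, 1],
  [0, 0, 0, 0, 0, 0, 1],
])

```text
time: 9.65
ee_pos: [0.5153, 0.2652, 0.0713]
tcp_rot: [[0.166, -0.986, 0.005], [-0.986, -0.166, 0.003], [-0.002, -0.005, -1.0]]
wrist_force: [-0.7, 0.3, -1.5]
finger_gap: 0.0413
```

>>> move_arm([
  [-0.005, 0.002, 0, 0.001, 0.001, 0.003, 1],
  [0, 0, 0, 0, 0, 0.003, 1],
  [0, 0, 0, 0, 0, 0, 1],
])

```text
time: 10.02
ee_pos: [0.5146, 0.2638, 0.0648]
tcp_rot: [[0.166, -0.986, 0.0], [-0.986, -0.166, -0.001], [0.001, 0.0, -1.0]]
wrist_force: [-0.3, -0.4, -1.4]
finger_gap: 0.0413
```

```bash
python3 mid.py w7; python3 - <<'E'
from h import *
f,K,T=load('w7.npz'); s=arm.state();p,R=s['ee_pos'],s['tcp_rot'];print(s['wrist_force'])
a=cv2.resize(f[190:340,190:330],(560,600),interpolation=2);save(a,'crop3.png')
E
```

```text
10.125 [0.5147 0.2639 0.065 ] [[0.16590011095086848, -0.9861424743768883, 0.0004164328485770675], [-0.9861424647468733, -0.16590026758275, -0.0003747518292181702], [0.0004386450171517573, -0.0003484907456509468, -0.9999998430723621]] 0.041137776839688896 [  -9.2791   38.2554  -27.8097  107.3078   26.2596   40.8478 -132.6911]
[ 0.28534691  0.5230854  -1.67256787]
```

View pics/crop3.png

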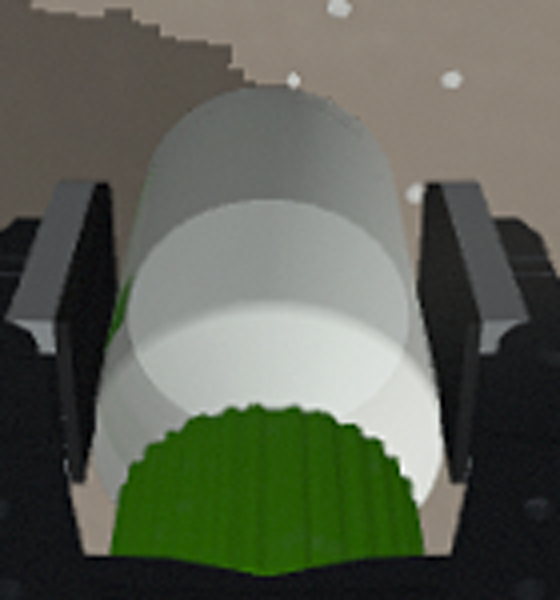

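The bottle is upright and less than 1 mm above the table. I release it, rise, and measure it.

>>> move_arm([
  [0, 0, 0, 0, 0, 0.001, 1],
  [0, 0, 0, 0, 0, 0, 0.2],
  [0, 0, 0, 0, 0, 0, -0.3],
  [0, 0, 0, 0, 0, 0, -0.4],
  [0, 0, 0, 0, 0, -0.03, -0.4],
  [0, 0, 0, 0, 0, -0.04, -0.5],
  [0, 0, 0, 0, 0, -0.05, -0.5],
  [0, 0, 0, 0, 0, -0.04, -0.5],
  [0, 0, 0, 0, 0, -0.02, -0.5],
  [0, 0, 0, 0, 0, 0, -0.5],
])

```text
time: 11.38
ee_pos: [0.5146, 0.2644, 0.2501]
tcp_rot: [[0.167, -0.986, 0.001], [-0.986, -0.167, -0.0], [0.0, -0.001, -1.0]]
wrist_force: [0.1, -0.1, -1.3]
finger_gap: 0.064
```

```bash
python3 near.py w8 green .109; python3 - <<'E'
from h import *
np.set_printoptions(precision=4,suppress=True)
_,K,T=load('w7.npz'); print('far rim base',onz(K,T,(258,211.2),0,True))
f,K2,T2=grab('top'); np.savez('top1.npz',f=f,K=K2,T=T2)
h=cv2.cvtColor(f,cv2.COLOR_RGB2HSV).astype(int);m=(h[...,0]>45)&(h[...,0]<75)&(h[...,1]>150)
for c,s in blobs(m,40): print(c,onz(K2,T2,c,.105))
E
python3 bm.py w8 '(300,100,500,330)' '(0,100,215,330)'
```

```text
11.425 [0.5141 0.264  0.249 ] [[0.16661956427812616, -0.9860211531119434, -0.00045432979293059066], [-0.9860208884307705, -0.16661908535677963, -0.0009423232270073356], [0.0008534506203494532, 0.0006049881515591114, -0.9999994528055378]] [  -3.1902   24.7065  -35.2226  100.6412   16.2232   59.8357 -124.6054] 0.06386993019253875 [ 0.5258  0.0355 -0.201 ]
[256.9 198.3] [ 240  179   35   39 1057] world [0.5049 0.2631 0.109 ] tool [-0.0008  0.0091  0.14  ]
far rim base [0.5211 0.2647 0.    ]
box 90 ((0.5409999489784241, 0.13810983300209045), (0.07501041144132614, 0.10084602981805801), 9.487548828125)
box 110 ((0.5408503413200378, 0.13756118714809418), (0.07454787194728851, 0.09983420372009277), 9.263681411743164)
box 130 ((0.5407015085220337, 0.1372969150543213), (0.07418885082006454, 0.09930633008480072), 9.844435691833496)
box 150 ((0.5406086444854736, 0.1371210217475891), (0.07391315698623657, 0.09903554618358612), 9.35682487487793)
rack 60 ((0.49874910712242126, 0.39156481623649597), (0.0700436681509018, 0.10715431720018387), 15.058188438415527)
rack 90 ((0.49874910712242126, 0.39156481623649597), (0.0700436681509018, 0.10715431720018387), 15.058188438415527)
rack 110 ((0.4981291592121124, 0.3934486508369446), (0.06962300091981888, 0.10319660604000092), 15.476351737976074)
rack 130 ((0.49793118238449097, 0.3933493494987488), (0.06923530995845795, 0.10281114280223846), 15.38047981262207)
```

```bash
python3 - <<'E'
from h import *
np.set_printoptions(precision=4,suppress=True)
for n in ('scene','top'):
    f,K,T=grab(n); save(f,n+'2.png'); np.savez(n+'2.npz',f=f,K=K,T=T)
    h=cv2.cvtColor(f,cv2.COLOR_RGB2HSV).astype(int);m=(h[...,0]>45)&(h[...,0]<75)&(h[...,1]>100)
    for c,s in blobs(m,10): print(n,c,s,onz(K,T,c,.0985))
w,K3,T3=load('w8.npz')
for r in (183,198.3,200.5): print(onz(K3,T3,(257,r),.109,True))
a=np.zeros((460,760,3),np.uint8)
a[:450,:400]=cv2.resize(w[140:320,180:340],(400,450),interpolation=2)
a[:270,400:]=cv2.resize(f[160:250,220:340],(360,270),interpolation=2);save(a,'crop4.png')
E
```

```text
scene [263.4 173.2] [257 167  13  14 157] [0.4963 0.2631 0.0985]
scene [263.9 189.9] [256 188  16   5  47] [0.4194 0.3112 0.0985]
[0.5195 0.2655 0.109 ]
[0.5049 0.263  0.109 ]
[0.5028 0.2627 0.109 ]
```

View pics/crop4.png

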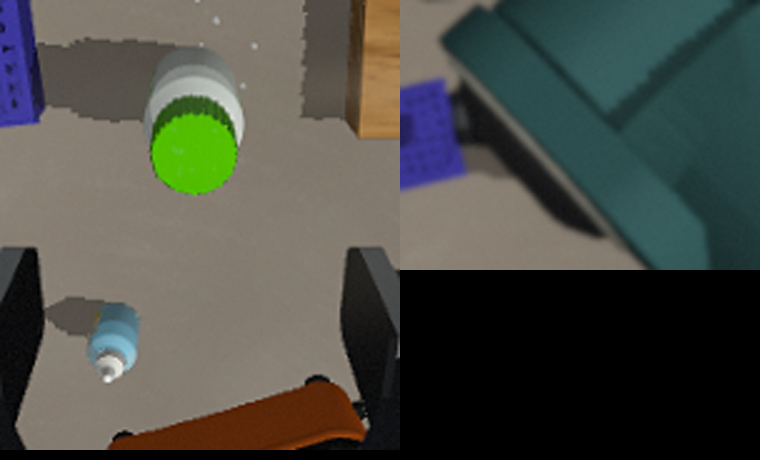

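The gel bottle stands upright at about (.502,.263), about 17 mm short of the midpoint towards the robot, because it sat off-centre in the pads. I re-grip it centred and shift it.

>>> move_arm([
  [0, 0, 0, -0.001, 0.0115, 0.02, -1],
  [0, 0, 0, 0, 0, 0.04, -1],
  [0, 0, 0, 0, 0, 0.04, -1],
  [0, 0, 0, 0, 0, 0.01, -1],
  [0, 0, 0, 0, 0, 0, -1],
  [0, 0, 0, 0, 0, 0, -1],
])

```text
time: 12.32
ee_pos: [0.4995, 0.2619, 0.1308]
tcp_rot: [[0.167, -0.986, -0.01], [-0.986, -0.167, -0.004], [0.002, 0.01, -1.0]]
wrist_force: [-0.8, -1.0, -0.3]
finger_gap: 0.0855
```

>>> move_arm([
  [0.01, -0.002, 0, 0, -0.003, 0.01, -1],
  [0, 0, 0, 0, 0, 0.02, -1],
  [0, 0, 0, 0, 0, 0.02, -1],
  [0, 0, 0, 0, 0, 0.01, -1],
  [0, 0, 0, 0, 0, 0.004, -1],
  [0, 0, 0, 0, 0, 0, -1],
])

```text
time: 13.08
ee_pos: [0.5037, 0.2627, 0.0637]
tcp_rot: [[0.167, -0.986, 0.003], [-0.986, -0.167, 0.001], [-0.0, -0.003, -1.0]]
wrist_force: [0.1, -0.0, 0.3]
finger_gap: 0.0855
```

>>> move_arm([
  [0, 0, 0, 0, 0, 0, 1],
  [0, 0, 0, 0, 0, 0, 1],
  [0, 0, 0, 0, 0, 0, 1],
  [0, 0, 0, 0, 0, 0, 1],
  [0, 0, 0, 0, 0, -0.004, 1],
  [0, 0, 0, 0, -0.006, 0, 1],
  [0, 0, 0, 0, -0.006, 0, 1],
  [0, 0, 0, 0, -0.004, 0, 1],
  [0, 0, 0, 0, 0, 0, 1],
])

```text
time: 14.2
ee_pos: [0.5217, 0.2658, 0.0693]
tcp_rot: [[0.166, -0.986, 0.005], [-0.986, -0.166, 0.002], [-0.001, -0.006, -1.0]]
wrist_force: [0.4, 0.1, -1.2]
finger_gap: 0.0424
```

>>> move_arm([
  [-0.006, 0, 0, 0, 0.002, 0, 1],
  [0, 0, 0, 0, 0, 0.003, 1],
  [0, 0, 0, 0, 0, 0.002, 1],
  [0, 0, 0, 0, 0, 0, 1],
])

```text
time: 14.7
ee_pos: [0.5193, 0.2655, 0.0649]
tcp_rot: [[0.167, -0.986, -0.001], [-0.986, -0.167, 0.0], [-0.0, 0.001, -1.0]]
wrist_force: [0.4, -0.7, -1.9]
finger_gap: 0.0422
```

>>> move_arm([
  [0, 0, 0, 0, 0, 0.0012, 1],
  [0, 0, 0, 0, 0, 0, 0.2],
  [0, 0, 0, 0, 0, 0, -0.3],
  [0, 0, 0, 0, 0, 0, -0.4],
  [0, 0, 0, 0, 0, -0.03, -0.5],
  [0, 0, 0, 0, 0, -0.04, -0.5],
  [0, 0, 0, 0, 0, -0.05, -0.5],
  [0, 0, 0, 0, 0, -0.05, -0.5],
  [0, 0, 0, 0, 0, -0.03, -1],
  [0, 0, 0, 0, 0, 0, -1],
  [0, 0, 0, 0, 0, 0, -1],
])

```text
time: 16.08
ee_pos: [0.5189, 0.2653, 0.2682]
tcp_rot: [[0.167, -0.986, -0.004], [-0.986, -0.167, -0.001], [0.001, 0.004, -1.0]]
wrist_force: [0.1, -0.0, -0.3]
finger_gap: 0.0856
```

```bash
cat > gel.py <<'E'
from h import *
import sys
np.set_printoptions(precision=4,suppress=True)
f,K,T=load(sys.argv[1]+'.npz'); h=cv2.cvtColor(f,cv2.COLOR_RGB2HSV).astype(int);H,S,V=h[...,0],h[...,1],h[...,2]
m=(H>45)&(H<75)&(S>150); print('V',np.percentile(V[m],[10,50,90]))
m&=V>150
c=max(cv2.findContours(m.astype(np.uint8),0,1)[0],key=cv2.contourArea); p=np.array([onz(K,T,q[0],.109,True)[:2] for q in c]);
(e,r)=cv2.minEnclosingCircle((p*1000).astype(np.float32)); print('captop',np.array(e)/1000,'r',r)
E
python3 near.py w9 green .109; python3 gel.py w9; python3 gel.py w8; python3 bm.py w9 '(300,100,500,330)' '(0,100,215,330)' | grep -E 'box (110|130)|rack (110|130)'
```

```text
16.125 [0.5188 0.2654 0.2681] [[0.1673498547688213, -0.9858878781108583, -0.004372402420136726], [-0.9858973632308735, -0.16734527436019203, -0.001395823671958822], [0.0006444247555534232, 0.004544330905782129, -0.9999894668312026]] [  -2.6816   24.2408  -35.8799   98.6864   15.6571   62.4254 -123.9095] 0.08517966109874396 [ 0.4199 -0.3055  0.0523]
[256.4 181.9] [240 164  33  36 936] world [0.5189 0.2661 0.109 ] tool [-0.0008 -0.0009  0.1591]
V [ 79. 179. 183.]
captop [0.5167 0.2655] r 16.07037353515625
V [ 84. 189. 192.]
captop [0.502  0.2621] r 16.122934341430664
box 110 ((0.5410227179527283, 0.13757936656475067), (0.07509943842887878, 0.0995512381196022), 9.589492797851562)
box 130 ((0.5404396057128906, 0.13734012842178345), (0.07387402653694153, 0.09931717067956924), 9.635233879089355)
rack 110 ((0.4980381727218628, 0.39352232217788696), (0.06936666369438171, 0.1030915379524231), 15.508858680725098)
rack 130 ((0.4979718029499054, 0.3934893310070038), (0.06947924941778183, 0.10248083621263504), 15.205103874206543)
```

Gel is at (.517,.2655) against a measured midpoint of (.5185,.2655), which is good. Next is the dropper. I move over it, lean the tool 15° so the gripper body will clear the gel bottle, and look.

>>> move_arm([
  [0, 0, 0, -0.014, 0.03, 0, -1],
  [0, 0, 0, -0.014, 0.04, 0, -1],
  [0, 0, 0, -0.01, 0.03, 0, -1],
  [0, 0, 0, 0, 0.015, 0, -1],
  [-0.131, 0, 0, 0, 0, 0, -0.5],
  [-0.131, 0, 0, 0, 0, 0, -0.5],
  [0, 0, 0, 0, 0, 0, -0.5],
  [0, 0, 0, 0, 0, 0, -0.5],
])

```text
time: 17.12
ee_pos: [0.394, 0.2801, 0.2606]
tcp_rot: [[0.166, -0.947, -0.276], [-0.986, -0.158, -0.051], [0.005, 0.28, -0.96]]
wrist_force: [0.7, -0.0, -0.8]
finger_gap: 0.0639
```

```bash
python3 near.py w10 ltblue .03
```

```text
17.175 [0.3941 0.2799 0.2607] [[0.16583609082956732, -0.9468899615759594, -0.27549553833963536], [-0.9861414018874132, -0.15785740103256315, -0.05105072401809594], [0.004850408425558054, 0.2801436088971557, -0.9599458484373911]] [  -4.0661   23.7527  -39.521   103.1306    6.5166   72.2629 -126.193 ] 0.06403600331771754 [-0.0781 -0.2153 -0.2094]
[  6.6 132. ] [  0 121  15  22 102] world [0.3338 0.6495 0.03  ] tool [-0.3756 -0.0659  0.2192]
[249.4 136.2] [238 125  22  27 343] world [0.3647 0.2835 0.03  ] tool [-0.0095 -0.0373  0.2293]
[381.9 283.9] [374 281  18   7  70] world [ 0.1219 -0.0051  0.03  ] tool [0.2347 0.2381 0.3109]
[145.5 344.4] [133 340  22   9  89] world [-0.2108  0.4609  0.03  ] tool [-0.2799  0.4795  0.3788]
```

View pics/w10.png

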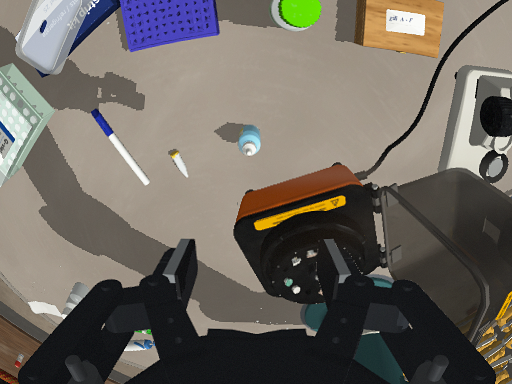

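Wrist view: dropper at (249,137), tip (249,150). The pen at (120,147) is well clear and the centrifuge edge is at (300,175). I go closer and re-measure.

>>> move_arm([
  [0, 0, 0, -0.003, -0.01, 0.03, -0.5],
  [0, 0, 0, -0.003, -0.011, 0.035, -0.5],
  [0, 0, 0, -0.003, -0.01, 0.03, -0.5],
  [0, 0, 0, 0, -0.005, 0.012, -0.5],
  [0, 0, 0, 0, 0, 0, -0.5],
  [0, 0, 0, 0, 0, 0, -0.5],
])

```text
time: 17.92
ee_pos: [0.3976, 0.2896, 0.1489]
tcp_rot: [[0.169, -0.95, -0.262], [-0.986, -0.161, -0.049], [0.005, 0.267, -0.964]]
wrist_force: [0.9, -0.2, 0.3]
finger_gap: 0.0639
```

```bash
python3 near.py w11 ltblue .03 200; python3 - <<'E'
from h import *
np.set_printoptions(precision=4,suppress=True)
a=load('w10.npz');b=load('w11.npz'); out=[]
for f,K,T in (a,b):
    h=cv2.cvtColor(f,cv2.COLOR_RGB2HSV).astype(int);H,S,V=h[...,0],h[...,1],h[...,2]
    m=(H>90)&(H<112)&(S>50)&(V>90); c,s=min([q for q in blobs(m,200)],key=lambda q:abs(q[0][0]-256)+abs(q[0][1]-150))
    # white tip just below blob
    x0,y0=int(c[0]),int(c[1]); w=np.zeros_like(m); r=s[3]
    w[y0-r//2:y0+2*r,x0-r:x0+r]=((S<40)&(V>170))[y0-r//2:y0+2*r,x0-r:x0+r]
    t=max(blobs(w,5),key=lambda q:q[1][4]); print(c,s,t); out.append((K,T,c,t[0]))
for i in (2,3): print(tri(ray(out[0][0],out[0][1],out[0][i],True),ray(out[1][0],out[1][1],out[1][i],True)))
print('tip at .055',onz(out[1][0],out[1][1],out[1][3],.055,True))
E
```

```text
17.975 [0.3977 0.2896 0.149 ] [[0.16844601863407876, -0.9502493445215503, -0.26201549962300213], [-0.9856999693652001, -0.16113361332383375, -0.049310536913004195], [0.004637801178483841, 0.2665748335713051, -0.9638030654167167]] [  -8.0058   32.4573  -36.4185  107.4583   12.2761   59.7068 -129.9805] 0.06415098264989064 [ 1.1573  0.2394 -0.3712]
[257.6 193.5] [242 175  30  40 765] world [0.3653 0.2834 0.03  ] tool [ 0.0001 -0.      0.1235]
[249.4 136.2] [238 125  22  27 343] (array([249.8, 149. ]), array([242, 142,  14,  14, 120], dtype=int32))
[257.6 193.5] [242 175  30  40 765] (array([259.2, 214.3]), array([250, 208,  17,  17, 156], dtype=int32))
(array([0.3636, 0.2832, 0.0274]), [np.float64(0.11172456329420727), np.float64(0.11172456329410065)])
(array([0.3569, 0.2811, 0.0483]), [np.float64(0.35026427931087006), np.float64(0.35026427931084214)])
tip at .055 [0.362  0.2817 0.055 ]
```

>>> move_arm([
  [0, 0, 0, 0.0005, 0.006, 0.01, -0.5],
  [0, 0, 0, 0, 0, 0.03, -0.5],
  [0, 0, 0, 0, 0, 0.03, -0.5],
  [0, 0, 0, 0, 0, 0.02, -0.5],
  [0, 0, 0, 0, 0, 0.01, -0.5],
  [0, 0, 0, 0, 0, 0, -0.5],
  [0, 0, 0, 0, 0, 0, -0.5],
])

```text
time: 18.85
ee_pos: [0.3655, 0.2838, 0.0543]
tcp_rot: [[0.168, -0.952, -0.255], [-0.986, -0.162, -0.046], [0.003, 0.26, -0.966]]
wrist_force: [-0.8, -0.6, -0.3]
finger_gap: 0.0641
```

>>> move_arm([
  [0, 0, 0, 0.0007, 0, 0.008, -0.5],
  [0, 0, 0, 0, 0, 0.008, -0.5],
  [0, 0, 0, 0, 0, 0.006, -0.5],
  [0, 0, 0, 0, 0, 0.001, -0.5],
  [0, 0, 0, 0, 0, 0, -0.5],
])

```text
time: 19.48
ee_pos: [0.3604, 0.2823, 0.0315]
tcp_rot: [[0.167, -0.953, -0.253], [-0.986, -0.161, -0.045], [0.002, 0.257, -0.966]]
wrist_force: [0.2, -0.3, -0.7]
finger_gap: 0.0642
```

```bash
python3 mid.py w12
```

```text
19.575 [0.3605 0.2824 0.0316] [[0.16728365154873426, -0.9528405592332528, -0.2532015967654698], [-0.9859071500965394, -0.16120139410688203, -0.04473479547866125], [0.0018086771523905594, 0.25711666460589366, -0.966378678090995]] 0.06405917065847584 [ -12.5591   40.5152  -31.9045  114.8219   18.3093   44.1764 -135.4401]
```

View pics/w12.png

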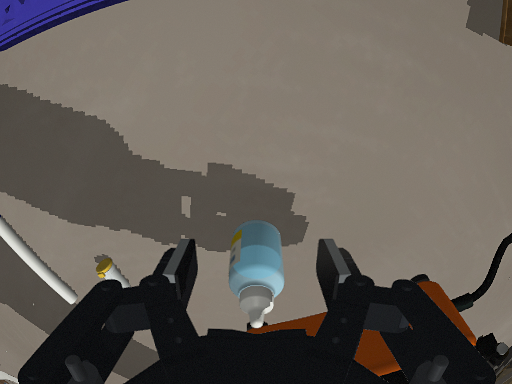

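```bash
python3 - <<'E'
from h import *
np.set_printoptions(precision=4,suppress=True)
f,K,T=load('w12.npz');q=onz(K,T,(259,221.5),0,True);d=np.array([.9864,.1645,0]);print(q,q-d*.0135)
E
```

```text
[0.3665 0.2828 0.    ] [0.3532 0.2806 0.    ]
```

>>> move_arm([
  [0, 0, 0, 0, 0, 0, 1],
  [0, 0, 0, 0, 0, 0, 1],
  [0, 0, 0, 0, 0, 0, 1],
  [0, 0, 0, 0, 0, 0, 1],
  [0, 0, 0, 0, 0, 0, 1],
], grip_force=25)

```text
time: 20.2
ee_pos: [0.3608, 0.2826, 0.032]
tcp_rot: [[0.167, -0.953, -0.252], [-0.986, -0.161, -0.044], [0.001, 0.256, -0.967]]
wrist_force: [0.1, -0.7, 0.1]
finger_gap: 0.0263
```

>>> move_arm([
  [0, 0, 0, 0, 0.005, -0.02, 1],
  [0, 0, 0, 0, 0.013, -0.05, 1],
  [0, 0, 0, 0, 0.013, -0.05, 1],
  [0, 0, 0, 0, 0.01, -0.04, 1],
  [0, 0, 0, 0, 0.004, -0.015, 1],
  [0, 0, 0, 0.007, -0.034, -0.009, 1],
  [0, 0, 0, 0.008, -0.04, -0.01, 1],
  [0, 0, 0, 0.008, -0.04, -0.01, 1],
  [0, 0, 0, 0.008, -0.04, -0.01, 1],
  [0, 0, 0, 0.007, -0.034, -0.009, 1],
  [0, 0, 0, 0, -0.01, -0.002, 1],
  [0, 0, 0, 0, 0, 0, 1],
])

```text
time: 21.7
ee_pos: [0.5715, 0.2795, 0.2213]
tcp_rot: [[0.172, -0.952, -0.254], [-0.985, -0.165, -0.048], [0.004, 0.258, -0.966]]
wrist_force: [-0.3, 0.3, -1.2]
finger_gap: 0.0264
```

>>> move_arm([
  [0, 0, 0, 0, 0, 0, 1],
])

```text
time: 21.82
ee_pos: [0.5701, 0.2798, 0.2213]
tcp_rot: [[0.174, -0.951, -0.255], [-0.985, -0.167, -0.049], [0.004, 0.26, -0.966]]
wrist_force: [0.5, 0.1, 0.3]
finger_gap: 0.0263
```

>>> move_arm([
  [0, 0, 0.007, 0.005, -0.012, -0.003, 1],
  [0, 0, 0, 0, -0.004, 0.015, 1],
  [0, 0, 0, 0, -0.009, 0.033, 1],
  [0, 0, 0, 0, -0.009, 0.033, 1],
  [0, 0, 0, 0, -0.007, 0.026, 1],
  [0, 0, 0, 0, -0.003, 0.01, 1],
  [0, 0, 0, 0, 0, 0, 1],
  [0, 0, 0, 0, 0, 0, 1],
])

```text
time: 22.82
ee_pos: [0.582, 0.2767, 0.0947]
tcp_rot: [[0.169, -0.952, -0.256], [-0.986, -0.162, -0.05], [0.006, 0.26, -0.966]]
wrist_force: [0.3, 0.6, -0.4]
finger_gap: 0.0266
```

>>> move_arm([
  [0, 0, 0, 0, -0.003, 0.01, 1],
  [0, 0, 0, 0, -0.004, 0.015, 1],
  [0, 0, 0, 0, -0.004, 0.015, 1],
  [0, 0, 0, 0, -0.002, 0.008, 1],
  [0, 0, 0, 0, 0, 0, 1],
  [0, 0, 0, 0, 0, 0, 1],
])

```text
time: 23.58
ee_pos: [0.583, 0.2768, 0.0428]
tcp_rot: [[0.169, -0.953, -0.253], [-0.986, -0.162, -0.049], [0.005, 0.258, -0.966]]
wrist_force: [0.1, -0.1, 0.1]
finger_gap: 0.0264
```

>>> move_arm([
  [0, 0, 0, 0, 0.001, 0.004, 1],
  [0, 0, 0, 0, 0.001, 0.004, 1],
  [0, 0, 0, 0, 0.0006, 0.0025, 1],
  [0, 0, 0, 0, 0, 0, 1],
])

```text
time: 24.08
ee_pos: [0.5779, 0.276, 0.0337]
tcp_rot: [[0.169, -0.953, -0.252], [-0.986, -0.162, -0.048], [0.005, 0.257, -0.966]]
wrist_force: [0.7, 0.3, -0.0]
finger_gap: 0.026
```

```bash
python3 mid.py w13; python3 - <<'E'
from h import *
np.set_printoptions(precision=4,suppress=True)
f,K,T=load('w13.npz');h=cv2.cvtColor(f,cv2.COLOR_RGB2HSV).astype(int);H,S,V=h[...,0],h[...,1],h[...,2]
m=(H>90)&(H<112)&(S>50)&(V>70)
d=np.array([.9864,.1645,0])
for c,s in blobs(m,300):
    print(c,s); q=onz(K,T,(c[0],s[1]),0,True); print(q,q-d*.0135)
print(arm.state()['wrist_force'])
E
```

```text
24.175 [0.5781 0.2762 0.0339] [[0.16873340671223916, -0.9529840034445219, -0.25169530515711674], [-0.9856497825571534, -0.16188033840050714, -0.047846234798299775], [0.00485217521517742, 0.25615668099463906, -0.9666230967535857]] 0.026219242687192054 [  -7.7904   52.1214  -29.4515   86.9066   20.6212   61.4868 -122.6838]
[258.6 257.8] [ 229  220   56   77 2983]
[0.5835 0.2766 0.    ] [0.5702 0.2743 0.    ]
[-0.448   0.35   -0.6219]
```

>>> move_arm([
  [0, 0, 0, 0, -0.0005, 0.002, 1],
  [0, 0, 0, 0, 0, 0, 1],
  [0, 0, 0, 0, 0, 0, 0.4],
  [0, 0, 0, 0, 0, 0, 0.1],
  [0, 0, 0, 0, 0, 0, -0.2],
  [0, 0, 0, 0, 0, -0.02, -0.2],
  [0, 0, 0, 0, 0, -0.04, -0.2],
  [0, 0, 0, 0, 0, -0.04, -0.2],
  [0, 0, 0, 0, 0, -0.04, -0.5],
  [0, 0, 0, 0, 0, -0.04, -0.5],
  [0, 0, 0, 0, 0, -0.02, -0.5],
  [0, 0, 0, 0, 0, 0, -0.5],
])

```text
time: 25.68
ee_pos: [0.6322, 0.2872, 0.2409]
tcp_rot: [[0.169, -0.955, -0.245], [-0.986, -0.163, -0.043], [0.001, 0.249, -0.969]]
wrist_force: [-0.2, 0.4, -0.0]
finger_gap: 0.0639
```

```bash
python3 mid.py w14
```

```text
25.775 [0.631  0.2867 0.2384] [[0.16915804767315298, -0.9538372833430497, -0.24815316200314286], [-0.9855860810297323, -0.16310174151964513, -0.044921028413346706], [0.00237313882044343, 0.2521750558996858, -0.9676787221976771]] 0.0639000183522076 [  -7.2893   43.7871  -32.3346   72.387    15.9025   82.9889 -118.6801]
```

View pics/w14.png

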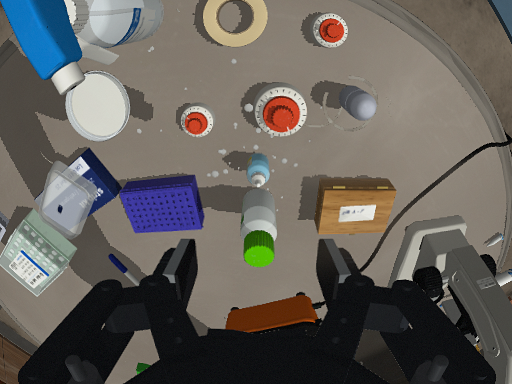

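Wrist view: the dropper stands upright behind the gel bottle at (258,165), with a clear gap. Domed bottle at (357,103), timer (281,110). Next I lean the tool the other way and go over the domed bottle.

>>> move_arm([
  [0.174, 0, 0, 0, 0, 0, -0.2],
  [0.174, 0, 0, 0, 0, 0, -0.2],
  [0.174, 0, 0, 0, 0, 0, -0.2],
  [0, 0, 0, 0.03, 0.008, 0.003, -0.2],
  [0, 0, 0, 0.035, 0.01, 0.003, -0.2],
  [0, 0, 0, 0.03, 0.007, 0.003, -0.2],
  [0, 0, 0, 0.015, 0.003, 0, -0.2],
  [0, 0, 0, 0, 0, 0, -0.2],
  [0, 0, 0, 0, 0, 0, -0.2],
])

```text
time: 26.9
ee_pos: [0.6167, 0.1711, 0.2092]
tcp_rot: [[0.176, -0.951, 0.255], [-0.984, -0.17, 0.044], [0.002, -0.259, -0.966]]
wrist_force: [-0.5, 0.0, 0.8]
finger_gap: 0.0516
```

```bash
cat > dome.py <<'E'
from h import *
import sys
np.set_printoptions(precision=4,suppress=True)
s=arm.state();p,R=s['ee_pos'],s['tcp_rot']; print(s['joint_positions'])
for n in sys.argv[1:]:
    f,K,T=load(n+'.npz');h=cv2.cvtColor(f,cv2.COLOR_RGB2HSV).astype(int);H,S,V=h[...,0],h[...,1],h[...,2]
    m=(H>108)&(H<140)&(S>15)&(S<110)&(V>70)
    for c,st in blobs(m,150):
        if st[4]<6000 and c[0]>200: print(n,c,st,[onz(K,T,c,z,True) for z in (.03,)])
E
python3 mid.py w15; python3 dome.py w14 w15 w6
```

```text
27.0 [0.6167 0.1713 0.2093] [[0.17652195183958255, -0.9505371575111696, 0.25557604095323605], [-0.984293988010524, -0.17107702259078025, 0.043566013219162196], [0.0023120737623825013, -0.2592523182771174, -0.9658068594614856]] 0.05089694260615429 [   4.6713   26.0156  -31.0118  105.155    25.8349   39.8947 -120.0392]
[   4.6713   26.0156  -31.0118  105.155    25.8349   39.8947 -120.0392]
w14 [358.8 102.7] [341  86  35  34 654] [array([0.6795, 0.1823, 0.03  ])]
w15 [257.6 158.9] [242 147  30  26 446] [array([0.6824, 0.1821, 0.03  ])]
w6 [359.6  45.1] [341  30  35  33 583] [array([0.6802, 0.1812, 0.03  ])]
```

>>> move_arm([
  [0, 0, 0, 0, -0.005, 0.025, -0.2],
  [0, 0, 0, 0, -0.005, 0.035, -0.2],
  [0, 0, 0, 0, -0.004, 0.025, -0.2],
  [0, 0, 0, 0, 0, 0.01, -0.2],
  [0, 0, 0, 0, 0, 0, -0.2],
  [0, 0, 0, 0, 0, 0, -0.2],
])

```text
time: 27.75
ee_pos: [0.656, 0.1856, 0.1218]
tcp_rot: [[0.184, -0.948, 0.26], [-0.983, -0.178, 0.049], [-0.001, -0.264, -0.964]]
wrist_force: [0.6, 0.1, 0.5]
finger_gap: 0.0515
```

```bash
python3 mid.py w16; python3 dome.py w16
```

```text
27.85 [0.6561 0.1854 0.122 ] [[0.18415448872058007, -0.9478190777945472, 0.2602424255434841], [-0.9828972330385374, -0.17747669436127966, 0.04914318105068056], [-0.0003918791253275082, -0.2648414973664192, -0.9642918788953186]] 0.05146044831156037 [  -0.4291   35.5022  -25.6761  102.7481   32.4099   33.0148 -124.9103]
[  -0.4291   35.5022  -25.6761  102.7481   32.4099   33.0148 -124.9103]
w16 [268.  210.5] [ 247  191   41   41 1056] [array([0.6783, 0.1816, 0.03  ])]
```

View pics/w16.png

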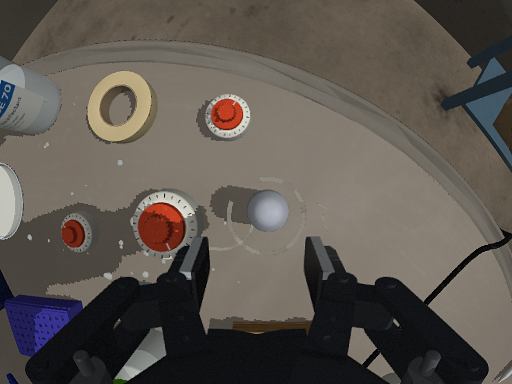

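Wrist view: domed bottle at (268,210) seen nearly top-on, timer (163,228) just left of the left finger. I centre first, then descend.

>>> move_arm([
  [0, 0, 0.019, 0.008, 0.005, 0, -0.2],
  [0, 0, 0, 0, 0, 0.02, -0.2],
  [0, 0, 0, 0, 0, 0.025, -0.2],
  [0, 0, 0, 0, 0, 0.015, -0.2],
  [0, 0, 0, 0, 0, 0.005, -0.2],
  [0, 0, 0, 0, 0, 0, -0.2],
])

```text
time: 28.6
ee_pos: [0.671, 0.1778, 0.055]
tcp_rot: [[0.163, -0.951, 0.262], [-0.987, -0.156, 0.048], [-0.005, -0.266, -0.964]]
wrist_force: [-0.2, 0.5, 0.5]
finger_gap: 0.0513
```

>>> move_arm([
  [0, 0, -0.005, -0.0025, 0, 0.008, -0.2],
  [0, 0, 0, 0, 0, 0.008, -0.2],
  [0, 0, 0, 0, 0, 0.007, -0.2],
  [0, 0, 0, 0, 0, 0.002, -0.2],
  [0, 0, 0, 0, 0, 0, -0.2],
])

```text
time: 29.22
ee_pos: [0.6782, 0.1823, 0.0307]
tcp_rot: [[0.168, -0.95, 0.264], [-0.986, -0.161, 0.049], [-0.004, -0.268, -0.963]]
wrist_force: [0.7, -0.5, -0.2]
finger_gap: 0.051
```

```bash
python3 mid.py w17; python3 dome.py w17
```

```text
29.325 [0.6783 0.1823 0.031 ] [[0.16818537281805965, -0.9497448430870942, 0.2640045707928583], [-0.9857470904121193, -0.16094132526467728, 0.04899554639036462], [-0.004044022019148321, -0.2684820717506485, -0.9632761924984901]] 0.05135894474303708 [  -4.4328   43.7979  -19.4341  101.3391   37.3682   25.2734 -129.7646]
[  -4.4328   43.7979  -19.4341  101.3391   37.3682   25.2734 -129.7646]
w17 [258.  274.3] [ 224  234   68   78 3150] [array([0.6772, 0.1823, 0.03  ])]
```

>>> move_arm([
  [0, 0, 0, 0, 0, 0, 1],
  [0, 0, 0, 0, 0, 0, 1],
  [0, 0, 0, 0, 0, 0, 1],
  [0, 0, 0, 0, 0, 0, 1],
  [0, 0, 0, 0, 0, 0, 1],
], grip_force=25)

```text
time: 29.95
ee_pos: [0.6784, 0.1822, 0.0315]
tcp_rot: [[0.168, -0.95, 0.265], [-0.986, -0.161, 0.049], [-0.004, -0.269, -0.963]]
wrist_force: [0.5, -0.3, -0.8]
finger_gap: 0.0294
```

```bash
python3 mid.py w18; python3 dome.py w18; python3 - <<'E'
from h import *
d=np.array([.9864,.1645,0])
for n,r in (('w17',234),('w18',234)):
    f,K,T=load(n+'.npz');q=onz(K,T,(258,r),0,True);print(q-d*.016)
E
```

```text
30.05 [0.6784 0.1822 0.0315] [[0.16802816079498273, -0.949611949698455, 0.26458208966170554], [-0.985773737985475, -0.16074969404772046, 0.04908842390735813], [-0.004083463970664933, -0.2690663131153056, -0.963112996729115]] 0.029354368130285854 [  -4.4136   43.7486  -19.4447  101.3507   37.3604   25.2757 -129.7583]
[  -4.4136   43.7486  -19.4447  101.3507   37.3604   25.2757 -129.7583]
w18 [256.8 274.5] [ 223  233   68   79 3073] [array([0.677 , 0.1827, 0.03  ])]
[0.67588828 0.18207243 0.        ]
[0.67597117 0.18193271 0.        ]
```

>>> move_arm([
  [0, 0, 0, 0, -0.006, -0.02, 1],
  [0, 0, 0, 0, -0.013, -0.048, 1],
  [0, 0, 0, 0, -0.014, -0.05, 1],
  [0, 0, 0, 0, -0.012, -0.045, 1],
  [0, 0, 0, 0, -0.006, -0.02, 1],
  [0, 0, 0, -0.015, 0.028, -0.008, 1],
  [0, 0, 0, -0.02, 0.036, -0.01, 1],
  [0, 0, 0, -0.02, 0.036, -0.01, 1],
  [0, 0, 0, -0.02, 0.036, -0.01, 1],
  [0, 0, 0, -0.02, 0.036, -0.01, 1],
  [0, 0, 0, -0.014, 0.026, -0.007, 1],
  [0, 0, 0, 0, 0, 0, 1],
])

```text
time: 31.55
ee_pos: [0.4524, 0.2582, 0.2446]
tcp_rot: [[0.172, -0.943, 0.285], [-0.985, -0.164, 0.053], [-0.004, -0.29, -0.957]]
wrist_force: [0.3, 0.9, -0.0]
finger_gap: 0.0295
```

>>> move_arm([
  [0, 0, 0, 0, 0, 0, 1],
])

```text
time: 31.68
ee_pos: [0.4532, 0.2581, 0.2458]
tcp_rot: [[0.172, -0.942, 0.287], [-0.985, -0.163, 0.053], [-0.003, -0.292, -0.957]]
wrist_force: [-0.5, -0.4, -1.0]
finger_gap: 0.0296
```

>>> move_arm([
  [-0.024, 0, 0.004, 0.0035, -0.003, 0, 1],
  [0, 0, 0, 0, 0.005, 0.018, 1],
  [0, 0, 0, 0, 0.01, 0.035, 1],
  [0, 0, 0, 0, 0.01, 0.035, 1],
  [0, 0, 0, 0, 0.008, 0.03, 1],
  [0, 0, 0, 0, 0.005, 0.018, 1],
  [0, 0, 0, 0, 0, 0, 1],
  [0, 0, 0, 0, 0, 0, 1],
])

```text
time: 32.67
ee_pos: [0.4685, 0.2512, 0.1029]
tcp_rot: [[0.151, -0.952, 0.265], [-0.988, -0.145, 0.045], [-0.004, -0.268, -0.963]]
wrist_force: [0.4, 0.4, 0.9]
finger_gap: 0.0291
```

>>> move_arm([
  [0, 0, -0.014, -0.006, 0.0105, -0.003, 1],
  [0, 0, 0, 0, 0.003, 0.01, 1],
  [0, 0, 0, 0, 0.005, 0.016, 1],
  [0, 0, 0, 0, 0.004, 0.014, 1],
  [0, 0, 0, 0, 0.002, 0.007, 1],
  [0, 0, 0, 0, 0, 0, 1],
  [0, 0, 0, 0, 0, 0, 1],
])

```text
time: 33.55
ee_pos: [0.4567, 0.2568, 0.0548]
tcp_rot: [[0.166, -0.948, 0.27], [-0.986, -0.159, 0.048], [-0.002, -0.274, -0.962]]
wrist_force: [0.3, 0.4, -0.8]
finger_gap: 0.0294
```

>>> move_arm([
  [-0.005, 0, 0, 0.0015, 0, 0.006, 1],
  [0, 0, 0, 0, 0, 0.007, 1],
  [0, 0, 0, 0, 0, 0.006, 1],
  [0, 0, 0, 0, 0, 0.001, 1],
  [0, 0, 0, 0, 0, 0, 1],
])

```text
time: 34.17
ee_pos: [0.4633, 0.2561, 0.0347]
tcp_rot: [[0.165, -0.95, 0.266], [-0.986, -0.159, 0.047], [-0.003, -0.27, -0.963]]
wrist_force: [0.7, 0.1, -0.7]
finger_gap: 0.0294
```

```bash
python3 mid.py w19; python3 gel.py w19
```

```text
34.275 [0.4633 0.2562 0.0349] [[0.16546815426567854, -0.9497262960373212, 0.2657823405328878], [-0.9862100138811822, -0.1584768131864383, 0.04769599776447605], [-0.0031778049637754325, -0.2700093744622603, -0.9628524493701571]] 0.02972389106025597 [ -29.3123   31.7606   -8.294   125.3554   51.7861   14.1445 -165.8733]
V [196. 202. 206.]
captop [0.5161 0.2655] r 16.209867477416992
```

Joint 7 is near its limit at −166°. I yaw 6° about the vertical to relieve it before the last 3 mm.

>>> move_arm([
  [0, -0.014, -0.05, 0, 0, 0, 1],
  [0, -0.014, -0.05, 0, 0, 0, 1],
  [0, 0, 0, 0, 0, 0, 1],
])

```text
time: 34.65
ee_pos: [0.4634, 0.2566, 0.0355]
tcp_rot: [[0.27, -0.927, 0.26], [-0.963, -0.259, 0.076], [-0.004, -0.271, -0.963]]
wrist_force: [0.4, 0.4, -0.9]
finger_gap: 0.0296
```

```bash
python3 mid.py w20
```

```text
34.75 [0.4634 0.2568 0.0355] [[0.2696750489612752, -0.927086083075499, 0.2603589109968436], [-0.9629444647806277, -0.25860412181419734, 0.076562823413572], [-0.003650440532850097, -0.27135825535339125, -0.9624714912845366]] 0.02949484939075145 [ -26.222    31.7957  -10.8532  125.5611   53.4061   13.2343 -160.3698]
```

>>> move_arm([
  [0, 0, 0, 0, 0.0005, 0.002, 1],
  [0, 0, 0, 0, 0.0005, 0.002, 1],
  [0, 0, 0, 0, 0, 0, 1],
  [0, 0, 0, 0, 0, 0, 1],
])

```text
time: 35.25
ee_pos: [0.4636, 0.2572, 0.0313]
tcp_rot: [[0.269, -0.927, 0.261], [-0.963, -0.258, 0.076], [-0.003, -0.272, -0.962]]
wrist_force: [-0.8, -0.9, 1.2]
finger_gap: 0.0294
```

>>> move_arm([
  [0, 0, 0, 0, 0, 0, 0.4],
  [0, 0, 0, 0, 0, 0, 0.1],
  [0, 0, 0, 0, 0, 0, -0.1],
  [0, 0, 0, 0, 0, 0, -0.2],
  [0, 0, 0, 0, 0, -0.02, -0.2],
  [0, 0, 0, 0, 0, -0.04, -0.2],
  [0, 0, 0, 0, 0, -0.04, -0.2],
  [0, 0, 0, 0, 0, -0.05, -0.5],
  [0, 0, 0, 0, 0, -0.05, -1],
  [0, 0, 0, 0, 0, -0.02, -1],
  [0, 0, 0, 0, 0, 0, -1],
])

```text
time: 36.62
ee_pos: [0.4041, 0.24, 0.2485]
tcp_rot: [[0.27, -0.927, 0.26], [-0.963, -0.26, 0.074], [-0.001, -0.27, -0.963]]
wrist_force: [-0.4, -0.2, -0.5]
finger_gap: 0.0854
```

```bash
python3 mid.py w21; python3 gel.py w21; python3 dome.py w21; python3 bm.py w21 '(300,0,500,330)' '(0,0,215,330)' | grep -E 'box (110|130)|rack (110|130)'
```

```text
36.725 [0.4036 0.2396 0.2466] [[0.2703762818023079, -0.9279993799303672, 0.2563470637390125], [-0.9627544805970286, -0.2604247828085943, 0.07268247787082116], [-0.0006901659980714531, -0.2664509023215173, -0.9638482454841865]] 0.08536901721954343 [   0.274     6.255   -40.1752  124.1183   16.5791   37.9419 -125.4902]
V [ 84. 194. 196.]
captop [0.5162 0.2655] r 16.09358024597168
[   0.274     6.255   -40.1752  124.1183   16.5791   37.9419 -125.4902]
w21 [256.9 163.1] [244 153  25  24 336] [array([0.4679, 0.2581, 0.03  ])]
box 110 ((0.5393708944320679, 0.13730975985527039), (0.07308308035135269, 0.09979432821273804), 9.78650951385498)
box 130 ((0.5393109321594238, 0.13716921210289001), (0.07294430583715439, 0.09930723905563354), 9.546656608581543)
rack 110 ((0.4963037967681885, 0.39273667335510254), (0.07008995860815048, 0.10337649285793304), 15.520771026611328)
rack 130 ((0.49643105268478394, 0.39312925934791565), (0.06983420997858047, 0.10203878581523895), 15.121468544006348)
```

View pics/w21.png

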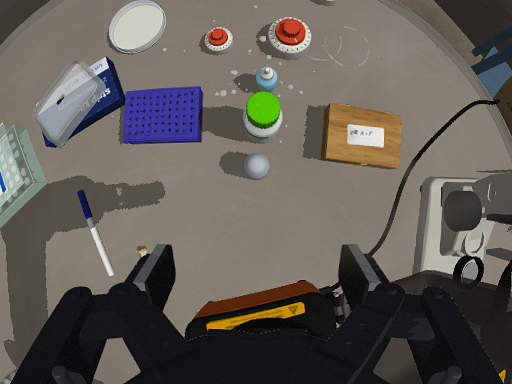

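```bash
python3 - <<'E'
from h import *
np.set_printoptions(precision=4,suppress=True)
f,K,T=load('w21.npz'); print('cam',-T[:3,:3].T@T[:3,3])
h=cv2.cvtColor(f,cv2.COLOR_RGB2HSV).astype(int);H,S,V=h[...,0],h[...,1],h[...,2]
m=np.zeros(H.shape,bool); m[140:195,230:290]=1
g=cv2.cvtColor(f,cv2.COLOR_RGB2LAB).astype(int)
bl=(g[...,2]<126)&m
for c,s in blobs(bl,60): print('dome b-mask',c,s,[onz(K,T,c,z,True)[:2] for z in (.03,.04,.05)])
db=(H>90)&(H<112)&(S>50)&(V>90); db[120:]=0; db[:,:240]=0; db[:,300:]=0
for c,s in blobs(db,30): print('drop',c,s,[onz(K,T,c,z,True)[:2] for z in (.02,.03)])
w=(S<40)&(V>170); w[95:]=0;w[:,:255]=0;w[:,280:]=0;w[:62]=0
for c,s in blobs(w,5): print('tip',c,s,onz(K,T,c,.055,True)[:2])
# earlier overhead view of the dropper (w14)
f,K,T=load('w14.npz'); print('cam14',-T[:3,:3].T@T[:3,3]);h=cv2.cvtColor(f,cv2.COLOR_RGB2HSV).astype(int);H,S,V=h[...,0],h[...,1],h[...,2]
db=(H>90)&(H<112)&(S>50)&(V>90); db[195:]=0; db[:140]=0; db[:,:235]=0; db[:,280:]=0
for c,s in blobs(db,30): print('drop14',c,s,'farrim->c',onz(K,T,(c[0],s[1]),0,True)[:2]-.0135*np.array([.986,.1645]))
E
```

```text
cam [0.4452 0.2521 0.385 ]
dome b-mask [256.7 164.7] [244 153  26  25 476] [array([0.466 , 0.2578]), array([0.4654, 0.2576]), array([0.4648, 0.2574])]
drop [266.5  81.3] [256  68  21  24 247] [array([0.5734, 0.2749]), array([0.5699, 0.2743])]
tip [268.8  72.4] [264  67  10  11  60] [0.5727 0.2731]
cam14 [0.7359 0.306  0.3379]
drop14 [258.4 166. ] [247 154  23  29 386] farrim->c [0.5711 0.2748]
```

```bash
python3 - <<'E'
from h import *
np.set_printoptions(precision=4,suppress=True)
def px(K,T,w):
    v=T[:3,:3]@w+T[:3,3]; return K[0,2]-K[0,0]*v[0]/v[2], K[1,2]+K[1,1]*v[1]/v[2]
for n in ('scene','top'):
    f,K,T=grab(n); np.savez(n+'3.npz',f=f,K=K,T=T); save(f,n+'3.png'); print(n,-T[:3,:3].T@T[:3,3])
    for w in ((.465,.2575,.045),(.461,.257,.045),(.5165,.2655,.109),(.571,.2745,.055)):
        p=px(K,T,np.array(w)); x,y=int(round(p[0])),int(round(p[1])); print(n,w,np.round(p,1),f[y,x])
    h=cv2.cvtColor(f,cv2.COLOR_RGB2HSV).astype(int);H,S,V=h[...,0],h[...,1],h[...,2]
    m=(H>105)&(H<140)&(S>15)&(S<110)&(V>70)
    p=px(K,T,np.array((.463,.257,.03)))
    for c,s in blobs(m,20):
        if np.hypot(*(c-p))<25: print(' lav',c,s,[onz(K,T,c,z)[:2] for z in (.03,.04)])
    m=(H>45)&(H<75)&(S>100)
    for c,s in blobs(m,20): print(' green',c,s,onz(K,T,c,.0985)[:2])
f,K,T=load('scene0.npz');h=cv2.cvtColor(f,cv2.COLOR_RGB2HSV).astype(int);H,S,V=h[...,0],h[...,1],h[...,2]
m=(H>105)&(H<140)&(S>15)&(S<110)&(V>70)
for c,s in blobs(m,20):
    if abs(c[0]-255)<12 and abs(c[1]-165)<12: print('orig dome',c,s,[onz(K,T,c,z)[:2] for z in (.03,.04)])
E
```

```text
scene [-0.2597  0.7443  0.5432]
scene (0.465, 0.2575, 0.045) [271.8 195.2] [128 131 132]
scene (0.461, 0.257, 0.045) [272.8 195.8] [137 139 140]
scene (0.5165, 0.2655, 0.109) [258.5 167.1] [ 97 225  20]
scene (0.571, 0.2745, 0.055) [245.8 178.3] [128 125 114]
 green [259.5 171.5] [254 165  12  14 150] [0.5106 0.2661]
 green [260.2 188. ] [253 186  15   5  40] [0.4325 0.3135]
top [0.4785 0.3021 0.903 ]
top (0.465, 0.2575, 0.045) [279.3 224. ] [153 156 163]
top (0.461, 0.257, 0.045) [279.5 225.9] [156 159 166]
top (0.5165, 0.2655, 0.109) [277.6 197.1] [ 77 170   8]
top (0.571, 0.2745, 0.055) [272.6 171.4] [166 167 160]
 lav [276.7 225.7] [274 221   7  10  23] [array([0.461, 0.262]), array([0.4612, 0.2625])]
 green [277.4 198.2] [269 190  18  17 227] [0.515  0.2653]
```

```bash
python3 - <<'E'
from h import *
np.set_printoptions(precision=4,suppress=True,linewidth=220)
f,K,T=load('top3.npz')
print(f[160:245,278:281].mean(1).round(0).astype(int)[:, [0,2]].T)
print(f[225,262:298].astype(int)[:,[0,2]].T)
E
```

```text
[[119 120 120 121 121 120 120 121 124 128 126 123 123 121 119 118 118 120 121 121 118 119 118 119 118 118 118 120 124 123 108  89  80  76  75  77  76  76  77  76  76  77  77  76  76  78  91 116 137 134 119 115 117 118
  117 117 117 113 107 111 121 134 143 149 152 153 151 147 139 129 115 104 102 108 115 120 120 121 121 120 121 120 121 123 122]
 [100 101 100 101 102 100 102 105 114 124 126 124 123 120 114 107 103 104 103 102  99  99  99  99  99  98  99 102 109 108  86  51  22  10   8   7   8   6   8   8  11  11  12  10  11  28  65 107 133 129 107  97  96  98
   97  98  99 100 104 115 128 141 151 158 162 162 160 156 148 137 123 109 101  97  98 101 101 102 102 101 102 102 103 104 103]]
[[ 78  77  77  77  76  76  75  77  76  72  74  82  92 108 123 139 146 154 158 162 160 158 150 140 129 123 121 120 120 117 120 117 119 118 117 119]
 [ 66  66  65  65  64  64  62  65  66  66  75  85  97 115 132 147 156 163 167 172 170 167 158 147 130 113 103 101 101  99 102  99  99  99  97  98]]
```

Row check from the top camera, nearly overhead: the front gap is about 15–16 mm and the rear gap about 20 mm. I regrip the domed bottle and pull it about 4–5 mm towards the robot before moving to the timer.

>>> move_arm([
  [0, 0, 0, 0, -0.001, 0.02, -0.2],
  [0, 0, 0, 0, -0.001, 0.035, -0.2],
  [0, 0, 0, 0, -0.001, 0.04, -0.2],
  [0, 0, 0, 0, -0.001, 0.035, -0.2],
  [0, 0, 0, 0, 0, 0.02, -0.2],
  [0, 0, 0, 0, 0, 0.01, -0.2],
  [0, 0, 0, 0, 0, 0, -0.2],
  [0, 0, 0, 0, 0, 0, -0.2],
])

```text
time: 37.83
ee_pos: [0.4446, 0.2525, 0.0786]
tcp_rot: [[0.274, -0.931, 0.24], [-0.962, -0.266, 0.068], [0.0, -0.249, -0.968]]
wrist_force: [-0.1, -0.3, -0.6]
finger_gap: 0.0511
```

```bash
python3 mid.py w22; python3 dome.py w22
```

```text
37.925 [0.4449 0.2524 0.079 ] [[0.27404677957958357, -0.9311759840799962, 0.24043637261177792], [-0.9617163613339135, -0.2653300103691143, 0.06856840336615039], [-5.426524307393818e-05, -0.25002254352393155, -0.9682400140384135]] 0.05139541521711341 [ -16.0125   27.2404  -23.5742  125.9941   47.3474   21.2473 -153.4804]
[ -16.0125   27.2404  -23.5742  125.9941   47.3474   21.2473 -153.4804]
w22 [257.9 219. ] [ 232  193   52   53 1665] [array([0.4634, 0.2576, 0.03  ])]
```

>>> move_arm([
  [0, -0.0125, -0.048, 0, -0.005, 0.01, -0.2],
  [0, 0, 0, 0, 0, 0.015, -0.2],
  [0, 0, 0, 0, 0, 0.015, -0.2],
  [0, 0, 0, 0, 0, 0.008, -0.2],
  [0, 0, 0, 0, 0, 0.002, -0.2],
  [0, 0, 0, 0, 0, 0, -0.2],
])

```text
time: 38.67
ee_pos: [0.465, 0.2586, 0.0359]
tcp_rot: [[0.321, -0.915, 0.245], [-0.947, -0.31, 0.085], [-0.002, -0.259, -0.966]]
wrist_force: [-0.6, 0.4, -0.3]
finger_gap: 0.0514
```

```bash
python3 mid.py w23; python3 dome.py w23
```

```text
38.775 [0.465  0.2586 0.0359] [[0.3212653566210677, -0.9147049995549282, 0.2451598140486264], [-0.9469871451368713, -0.3097711958838409, 0.0851889261947432], [-0.001979287916544445, -0.25953144316231497, -0.9657326298875012]] 0.05153248733775168 [ -20.7038   32.6358  -16.832   124.6056   55.1911   15.5973 -157.6355]
[ -20.7038   32.6358  -16.832   124.6056   55.1911   15.5973 -157.6355]
w23 [256.8 276.3] [ 226  234   65   77 2653] [array([0.4614, 0.258 , 0.03  ])]
```

>>> move_arm([
  [0, 0, 0, 0, 0, 0, 1],
  [0, 0, 0, 0, 0, 0, 1],
  [0, 0, 0, 0, 0, 0, 1],
  [0, 0, 0, 0, 0, 0, 1],
  [0, 0, 0, 0, -0.0008, -0.003, 1],
  [0, 0, 0, -0.0008, 0.0045, -0.0012, 1],
  [0, 0, 0, 0, 0, 0, 1],
  [0, 0, 0, 0, 0, 0, 1],
])

```text
time: 39.78
ee_pos: [0.4599, 0.2577, 0.0398]
tcp_rot: [[0.321, -0.915, 0.246], [-0.947, -0.31, 0.086], [-0.002, -0.26, -0.966]]
wrist_force: [-0.6, 0.1, -0.7]
finger_gap: 0.0295
```

```bash
python3 mid.py w24
```

```text
39.875 [0.4599 0.2577 0.0398] [[0.32109995766387534, -0.9146641277168283, 0.24552871656136463], [-0.9470424915371973, -0.3094876597818301, 0.08560319892260727], [-0.0023100673745037686, -0.2600133110261467, -0.96560226888608]] 0.02935141988477213 [ -20.7013   31.9241  -17.1073  125.2216   54.9675   15.696  -157.7502]
```

>>> move_arm([
  [0, 0, 0, 0, 0.0005, 0.002, 1],
  [0, 0, 0, 0, 0.0005, 0.002, 1],
  [0, 0, 0, 0, 0, 0, 1],
  [0, 0, 0, 0, 0, 0, 0.4],
  [0, 0, 0, 0, 0, 0, 0.1],
  [0, 0, 0, 0, 0, 0, -0.1],
  [0, 0, 0, 0, 0, 0, -0.2],
  [0, 0, 0, 0, 0, -0.02, -0.2],
  [0, 0, 0, 0, 0, -0.04, -0.2],
  [0, 0, 0, 0, 0, -0.04, -0.2],
  [0, 0, 0, 0, 0, -0.05, -0.5],
  [0, 0, 0, 0, 0, -0.04, -1],
])

```text
time: 41.38
ee_pos: [0.4109, 0.2409, 0.221]
tcp_rot: [[0.322, -0.916, 0.239], [-0.947, -0.312, 0.082], [-0.0, -0.253, -0.968]]
wrist_force: [1.3, 0.0, 0.5]
finger_gap: 0.0799
```

>>> move_arm([
  [0, 0, 0, 0, -0.008, -0.03, -1],
  [0, 0, 0, 0, -0.013, -0.05, -1],
  [0, 0, 0, 0, 0, 0, -1],
])

```text
time: 41.75
ee_pos: [0.4112, 0.2409, 0.3092]
tcp_rot: [[0.322, -0.914, 0.245], [-0.947, -0.311, 0.082], [0.001, -0.258, -0.966]]
wrist_force: [0.3, -0.5, -0.5]
finger_gap: 0.0856
```

```bash
cat > row.py <<'E'
from h import *
import sys
np.set_printoptions(precision=4,suppress=True,linewidth=200)
f,K,T=grab('top'); np.savez('topx.npz',f=f,K=K,T=T); save(f,'topx.png')
h=cv2.cvtColor(f,cv2.COLOR_RGB2HSV).astype(int);H,S,V=h[...,0],h[...,1],h[...,2]
for c,s in blobs((H>45)&(H<75)&(S>100),20): print(' green',c,s,onz(K,T,c,.105)[:2])
D=f[...,2].astype(int)-f[...,0]
m=np.zeros(H.shape,bool);m[212:245,264:296]=(D>-6)[212:245,264:296]&(V>95)[212:245,264:296]
for c,s in blobs(m,20): print(' dome',c,s,onz(K,T,(s[0]+s[2]/2-.5,s[1]+s[3]/2-.5),.03)[:2])
m=np.zeros(H.shape,bool);m[155:188,258:290]=(D>-6)[155:188,258:290]
for c,s in blobs(m,10): print(' drop',c,s,onz(K,T,c,.04)[:2])
E
python3 row.py; python3 mid.py w25;python3 dome.py w25; python3 gel.py w25; python3 near.py w26 red .04 200
```

```text
green [277.4 198.2] [269 190  17  17 226] [0.5147 0.2656]
 dome [280.2 227.5] [274 221  13  14 145] [0.4575 0.2551]
 drop [271.6 171.9] [264 165  16  15 175] [0.5715 0.276 ]
41.9 [0.409  0.2391 0.3044] [[0.32215594548836174, -0.9166964369117585, 0.23639625491912053], [-0.9466856587101848, -0.3123049262853662, 0.0790689358114524], [0.0013455032378896163, -0.2492654720798254, -0.9684342590232228]] 0.0855129432693983 [  11.2117    2.6533  -48.4292  118.7216    9.0491   46.1277 -113.6587]
[  11.2117    2.6533  -48.4292  118.7216    9.0491   46.1277 -113.6587]
w25 [256.2 169. ] [246 162  21  19 180] [array([0.4634, 0.2581, 0.03  ])]
V [ 80. 197. 199.]
captop [0.5162 0.2657] r 16.176740646362305
41.95 [0.4088 0.2391 0.304 ] [[0.32250051345458536, -0.9168319294421453, 0.23539887845298316], [-0.9465687817614752, -0.31262613558031266, 0.07919874207786866], [0.0009799061820527193, -0.24836286459032772, -0.9686665717760478]] [  11.1913    2.7007  -48.4244  118.734     9.0458   46.1272 -113.6521] 0.08565858696466438 [-0.4728  0.2322  0.175 ]
[294.   48.2] [280  38  27  24 309] world [0.6461 0.2631 0.04  ] tool [ 0.0536 -0.1595  0.3135]
```

Row check (top camera): domed (.458,.255), gel (.5155,.2655), dropper (.5715,.276), so both gaps are about 20 mm. Next is the timer: back to vertical and over it.

>>> move_arm([
  [-0.125, 0, 0.08, 0, 0, 0, -1],
  [-0.125, 0, 0.08, 0, 0, 0, -1],
  [0, 0, 0, 0.003, -0.035, 0, -1],
  [0, 0, 0, 0.003, -0.048, 0, -1],
  [0, 0, 0, 0.003, -0.048, 0, -1],
  [0, 0, 0, 0.003, -0.048, 0.01, -1],
  [0, 0, 0, 0.003, -0.04, 0.02, -1],
  [0, 0, 0, 0, -0.02, 0.02, -1],
  [0, 0, 0, 0, 0, 0, -1],
  [0, 0, 0, 0, 0, 0, -1],
])

```text
time: 43.2
ee_pos: [0.6455, 0.2649, 0.2263]
tcp_rot: [[0.17, -0.985, -0.041], [-0.985, -0.17, 0.004], [-0.01, 0.039, -0.999]]
wrist_force: [0.2, 0.5, -0.0]
finger_gap: 0.0852
```

```bash
cat > tim.py <<'E'
from h import *
import sys
np.set_printoptions(precision=4,suppress=True)
f,K,T=load(sys.argv[1]+'.npz');s=arm.state();p,R=s['ee_pos'],s['tcp_rot']
h=cv2.cvtColor(f,cv2.COLOR_RGB2HSV).astype(int);H,S,V=h[...,0],h[...,1],h[...,2]
r=((H<6)|(H>174))&(S>150)&(V>60); c,st=max(blobs(r,60),key=lambda q:q[1][4]); x,y=map(int,c); k=int(max(st[2:4])*1.0)
print('cam',-T[:3,:3].T@T[:3,3],'red',c,st,onz(K,T,c,.04,True))
m=np.zeros(r.shape,np.uint8); w=((S<60)&(V>135)|r)[max(y-k,0):y+k,x-k:x+k]; m[max(y-k,0):y+k,x-k:x+k]=w
cn=max(cv2.findContours(cv2.morphologyEx(m,cv2.MORPH_OPEN,np.ones((3,3))),0,1)[0],key=cv2.contourArea)
z=float(sys.argv[2]); q=np.array([onz(K,T,a[0],z,True)[:2]*1000 for a in cn],np.float32); e,rr=cv2.minEnclosingCircle(q)
e=np.array(e)/1000; print('body',e,'r',rr,'tool',R.T@(np.array([*e,z])-p))
E
python3 mid.py w27; python3 tim.py w27 .024
```

```text
43.3 [0.6456 0.2646 0.2271] [[0.16979294445869622, -0.9846916799987956, -0.039403697202107145], [-0.9854278166876814, -0.17005874246292793, 0.003470188766702679], [-0.010118009201177672, 0.03824028573476904, -0.9992173469454619]] 0.08543692367424224 [  -0.7191   39.7823  -37.9556   82.1194   23.5657   68.3195 -121.775 ]
cam [0.7271 0.2785 0.3443] red [260.5 164.7] [243 146  36  36 865] [0.6505 0.264  0.04  ]
body [0.6484 0.2637] r 29.648656845092773 tool [ 0.0035 -0.0103  0.2028]
```

>>> move_arm([
  [0.038, 0.01, 0, 0.0015, -0.0025, 0, -1],
  [0, 0, 0, 0, 0, 0.02, -1],
  [0, 0, 0, 0, 0, 0.035, -1],
  [0, 0, 0, 0, 0, 0.035, -1],
  [0, 0, 0, 0, 0, 0.025, -1],
  [0, 0, 0, 0, 0, 0.01, -1],
  [0, 0, 0, 0, 0, 0, -1],
  [0, 0, 0, 0, 0, 0, -1],
])

```text
time: 44.3
ee_pos: [0.6475, 0.2634, 0.1009]
tcp_rot: [[0.171, -0.985, 0.004], [-0.985, -0.171, 0.0], [0.0, -0.004, -1.0]]
wrist_force: [-0.5, -0.3, -0.0]
finger_gap: 0.0854
```

```bash
python3 mid.py w28; python3 tim.py w28 .024
```

```text
44.4 [0.6476 0.2633 0.1011] [[0.17076221343605766, -0.9853011638150334, 0.004677931931836836], [-0.9853121688114924, -0.17076240731499542, 0.0003608877674559602], [0.00044323178065520095, -0.004670849251283444, -0.9999889932958564]] 0.08555098864484835 [  -2.8247   46.1105  -33.9447   88.3606   29.7601   54.5046 -126.2656]
cam [0.7239 0.2775 0.2225] red [257.7 214.5] [ 229  188   57   55 1770] [0.6534 0.2644 0.04  ]
body [0.6496 0.2628] r 28.420806884765625 tool [ 0.0009 -0.0016  0.0771]
```

>>> move_arm([
  [0, 0, 0, 0.0007, -0.001, 0.015, -1],
  [0, 0, 0, 0, 0, 0.025, -1],
  [0, 0, 0, 0, 0, 0.018, -1],
  [0, 0, 0, 0, 0, 0.008, -1],
  [0, 0, 0, 0, 0, 0.003, -1],
  [0, 0, 0, 0, 0, 0, -1],
])

```text
time: 45.15
ee_pos: [0.649, 0.2627, 0.0268]
tcp_rot: [[0.171, -0.985, 0.004], [-0.985, -0.171, -0.0], [0.001, -0.004, -1.0]]
wrist_force: [-0.0, -0.5, -0.7]
finger_gap: 0.0855
```

>>> move_arm([
  [0, 0, 0, 0, 0, 0, 1],
  [0, 0, 0, 0, 0, 0, 1],
  [0, 0, 0, 0, 0, 0, 1],
  [0, 0, 0, 0, 0, 0, 1],
  [0, 0, 0, 0, 0, -0.01, 1],
  [0, 0, 0, 0, 0, -0.02, 1],
  [0, 0, 0, 0, 0, 0, 1],
], grip_force=35)

```text
time: 46.02
ee_pos: [0.6502, 0.2636, 0.062]
tcp_rot: [[0.171, -0.985, 0.008], [-0.985, -0.171, 0.002], [-0.0, -0.008, -1.0]]
wrist_force: [-0.5, -0.6, -1.0]
finger_gap: 0.056
```

```bash
python3 mid.py w29; python3 tim.py w29 .055
```

```text
46.125 [0.6491 0.2627 0.0598] [[0.17060519920283373, -0.9853254017869487, 0.005264845520092668], [-0.9853391623428388, -0.17060691545828136, 0.00012470494864094786], [0.0007753441009227469, -0.005208933787237018, -0.9999861328290135]] 0.05602184740379179 [  -3.6697   48.9942  -32.437    88.895    31.4792   51.1709 -127.3632]
cam [0.7257 0.2772 0.1825] red [258.1 271.7] [ 216  236   82   75 3981] [0.637  0.2608 0.04  ]
body [0.6485 0.2599] r 17.60416030883789 tool [0.0027 0.0011 0.0048]
```

>>> move_arm([
  [0, 0, 0, 0, 0, -0.03, 1],
  [0, 0, 0, 0, 0, -0.04, 1],
  [0, 0, 0, 0, 0, -0.03, 1],
  [0, 0, 0, 0.015, 0.02, 0, 1],
  [0, 0, 0, 0.025, 0.03, 0, 1],
  [0, 0, 0, 0.025, 0.03, 0, 1],
  [0, 0, 0, 0.025, 0.03, 0, 1],
  [0, 0, 0, 0.012, 0.015, 0, 1],
  [0, 0, 0, 0, 0, 0, 1],
  [0, 0, 0, 0, 0, 0, 1],
])

```text
time: 47.38
ee_pos: [0.5373, 0.1363, 0.1583]
tcp_rot: [[0.171, -0.985, -0.002], [-0.985, -0.171, -0.003], [0.003, 0.002, -1.0]]
wrist_force: [0.4, 0.8, -0.8]
finger_gap: 0.0567
```

```bash
python3 mid.py w30; python3 tim.py w30 .155;  python3 row.py
```

```text
47.475 [0.5373 0.1366 0.1582] [[0.17144762712895747, -0.9851915771678195, -0.0018076032293216787], [-0.9851902200725288, -0.17144227432897274, -0.002788699760086271], [0.0024375039061676745, 0.0022589489799412594, -0.9999944778468598]] 0.05613651040897475 [  12.4878   30.7131  -38.9638  107.8007   24.8118   50.3191 -118.9508]
cam [0.6144 0.151  0.2793] red [257.5 271.6] [ 216  236   82   75 3915] [0.4626 0.123  0.04  ]
body [0.5456 0.1391] r 25.282569885253906 tool [-0.001  -0.0086  0.0032]
 green [277.4 198.3] [270 191  16  16 202] [0.5145 0.2656]
 dome [279.9 227.4] [274 220  13  15 150] [0.4586 0.2551]
 drop [271.6 171.8] [264 165  16  15 174] [0.5717 0.276 ]
```

>>> move_arm([
  [-0.002, 0.002, 0, 0, -0.002, 0.015, 1],
  [0, 0, 0, 0, 0, 0.025, 1],
  [0, 0, 0, 0, 0, 0.025, 1],
  [0, 0, 0, 0, 0, 0.015, 1],
  [0, 0, 0, 0, 0, 0.005, 1],
  [0, 0, 0, 0, 0, 0, 1],
  [0, 0, 0, 0, 0, 0, 1],
])

```text
time: 48.4
ee_pos: [0.5403, 0.1397, 0.0678]
tcp_rot: [[0.175, -0.985, -0.004], [-0.985, -0.175, -0.003], [0.003, 0.004, -1.0]]
wrist_force: [0.8, 0.2, -1.6]
finger_gap: 0.056
```

```bash
python3 - <<'E'
from h import *
f,K,T=load('w30.npz')
for z in (.165,.17,.175): print(onz(K,T,(257.5,271.6),z,True))
E
python3 mid.py w31; python3 row.py
```

```text
[0.54192472 0.13765046 0.165     ]
[0.54509742 0.13823581 0.17      ]
[0.54827011 0.13882116 0.175     ]
48.5 [0.5403 0.1397 0.0679] [[0.17449464216201968, -0.9846524936640986, -0.00332965130625993], [-0.9846539316433004, -0.17448303480545346, -0.0035079145470904858], [0.002873109141593161, 0.0038906665433395696, -0.9999883039104552]] 0.05598824637277599 [   7.9972   38.296   -33.7616  109.668    31.3534   41.7471 -124.1735]
 green [277.4 198.3] [270 191  16  16 201] [0.5145 0.2656]
 dome [279.9 227.5] [274 221  13  14 154] [0.4575 0.2551]
 drop [271.6 172. ] [264 165  16  15 178] [0.5713 0.276 ]
```

>>> move_arm([
  [-0.004, 0.003, 0, 0.0025, 0.0025, 0, 1],
  [0, 0, 0, 0, 0, 0.003, 1],
  [0, 0, 0, 0, 0, 0.003, 1],
  [0, 0, 0, 0, 0, 0.001, 1],
  [0, 0, 0, 0, 0, 0, 1],
])

```text
time: 49.18
ee_pos: [0.5385, 0.1361, 0.0611]
tcp_rot: [[0.174, -0.985, -0.006], [-0.985, -0.174, -0.008], [0.007, 0.007, -1.0]]
wrist_force: [-0.4, -0.4, -0.1]
finger_gap: 0.0559
```

>>> move_arm([
  [0, 0, 0, 0, 0, 0.0005, 1],
  [0, 0, 0, 0, 0, 0, 0.1],
  [0, 0, 0, 0, 0, 0, -0.6],
  [0, 0, 0, 0, 0, 0, -1],
  [0, 0, 0, 0, 0, 0, -1],
  [0, 0, 0, 0, 0, -0.02, -1],
  [0, 0, 0, 0, 0, -0.04, -1],
  [0, 0, 0, 0, 0, -0.05, -1],
  [0, 0, 0, 0, 0, -0.05, -1],
  [0, 0, 0, 0, 0, -0.03, -1],
  [0, 0, 0, 0, 0, 0, -1],
  [0, 0, 0, 0, 0, 0, -1],
])

```text
time: 50.68
ee_pos: [0.5394, 0.1391, 0.2638]
tcp_rot: [[0.176, -0.984, -0.001], [-0.984, -0.176, -0.007], [0.007, 0.002, -1.0]]
wrist_force: [-0.5, -0.0, -0.6]
finger_gap: 0.0852
```

```bash
python3 mid.py w32; python3 tim.py w32 .057; python3 row.py; python3 gel.py w32
python3 - <<'E'
from h import *
f,K,T=load('w32.npz'); g,_,_=load('topx.npz')
o=np.zeros((560,800,3),np.uint8); o[:384,:512]=f; o[:384,512:]=cv2.resize(g[120:244,220:312+1],(288,384),interpolation=2); save(o,'final.png')
E
```

```text
50.775 [0.5394 0.1392 0.2632] [[0.17660732308324287, -0.9842802206140269, -0.0015168194928184993], [-0.984261649002555, -0.17659381151891484, -0.006605455017882686], [0.006233757786634674, 0.0026595189836958093, -0.9999770333475829]] 0.0857888902588203 [  15.9852   23.758   -43.2682  102.2166   18.6539   61.5726 -113.7875]
cam [0.6164 0.1547 0.3848] red [258.5 174.4] [241 157  35  35 820] [0.5322 0.1349 0.04  ]
body [0.5383 0.1358] r 28.74932861328125 tool [0.0018 0.0011 0.2062]
 green [277.5 198.6] [270 191  16  16 213] [0.5139 0.2654]
 dome [279.9 227.5] [274 221  13  14 152] [0.4575 0.2551]
 drop [271.6 171.9] [264 165  16  15 172] [0.5715 0.276 ]
V [ 68. 115. 188.]
captop [0.5138 0.2645] r 15.264684677124023
```

View pics/final.png

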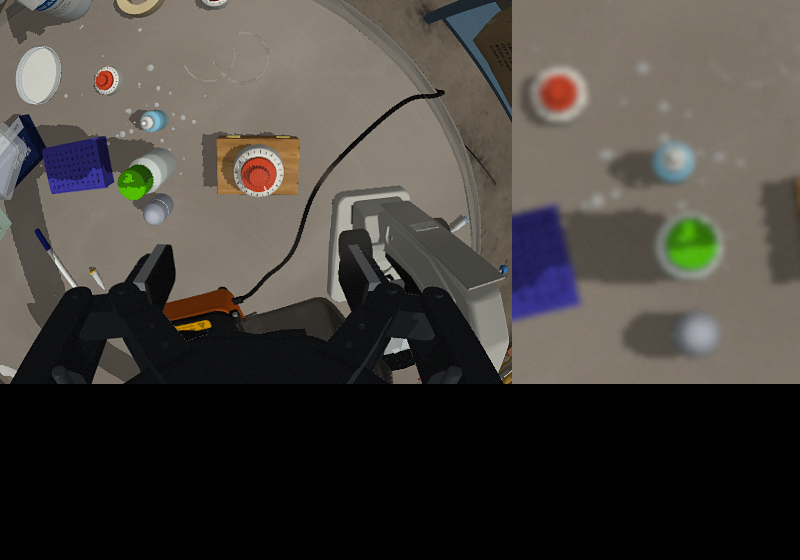

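Final picture: the timer lies flat and centred on the lid at (258,172). Dropper, gel and domed bottles stand in a row (top crop (672,160), (690,245), (697,333)), and the bystanders appear unmoved. The gripper is clear, so I hand in.

```bash
python3 -c "
from station import arm
print(arm.hand_in()); print(arm.state()['time'])"
```

```text
the job is handed in; nothing more can be done
None
the job is handed in; nothing more can be done
```

The station is set out in the order you asked: gel bottle midway, dropper behind it, domed bottle in front, and the timer last, upright on the lid. I handed in at about 51 s with the gripper open and well above everything.

| Check | Measured | Target |
|---|---|---|
| Gel bottle position | (.515–.517, .265) | about (.518, .265), 1–3 mm nearer the robot than the box–rack midpoint |
| Dropper gap to gel bottle | about 21 mm | about 20 mm |
| Domed bottle gap to gel bottle | about 20 mm | about 20 mm |
| Timer centre on the lid | (.538, .136) | (.5395, .137), within about 2 mm |

- **Row:** it lies square to the box–rack line to within a degree or so.
- **Regrips:** the gel bottle tilted in the first grasp because the arm drifted as the jaws closed. Its first placing was 17 mm short, and the domed bottle's was about 5 mm too close. I regripped and moved both before going on to the next item.
- **Bystanders:** the tape, pen and dish were never touched. I checked them only by eye; the tape was partly cut off in the last picture.
- **Disagreements:** the cameras differed by 2–3 mm on positions. The rack measured about 15° of yaw against the box's 9.5°, though the text says they stand parallel. I used the line between their centres, 9.5°.

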